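Pin the ring-clamp carriage in line with a tapered drift

ROBOT

A 6-joint arm with a two-finger parallel gripper is mounted at the origin on the work surface. World frame = base frame: x ahead of the robot, y to its left, z up, the work surface at z = 0. Lengths are in m, angles in rad, forces in N, time in s.
With the tool pointing down it reaches from about 0.3 to 0.775 m from the base axis. Payload 14.6 kg.
Tool frame: the origin (TCP) lies at the very end of the fingers, on their centre line; the grasp point (between the pads) lies 19 mm behind it; z points along the fingers, y is the direction in which the jaws open and shut (so a half turn about z gives the same grasp; the last joint's range is limited). The gripper opens to 94 mm and grips with 3 to 60 N. Pads are 16 mm wide; open, the fingers measure 119 mm over their backs; the gripper's body (75 mm by 177 mm) begins 78 mm behind the grasp point.
Start: joints at [1.205, 0.3, 1.521, -0, 1.321, -0.067], TCP at [0.162, 0.526, 0.205] pointing down, gripper open.
Joint ranges: [-3.03, 3.03], [-0.79, 2.21], [0.23, 2.52], [-1.04, 4.18], [0, 3.07], [-2.55, 2.55]. Speed limits (rad/s): [2.22, 2.22, 2.57, 3.14, 3.14, 3.14].

INTERFACE

Orientations are given as [roll, pitch, yaw] about the fixed x, y, z axes, in that order (R = Rz(yaw) Ry(pitch) Rx(roll)).
In Python, from station import ctrl, vision, ticket gives the robot as it stands.
- The arm moves only by the tool step_arm, never from a script. Its argument "steps" is a list of rows, each an object of numbers: "x", "y", "z": the shift along the tool's x, y, z in m; "ax", "ay", "az": the turn, a rotation vector about the tool's x, y, z in degrees; "claw": the finger opening in m, from 0 to 0.094. A call has 1 to 5 rows; each row shifts and turns the pose as measured when the row begins, along the tool's axes as they then stand; what a row does not reach is not made up. A row lasts 1/12 s, in which the tool goes at most 41.7 mm and 7.16 degrees, less where a joint would pass 70% of its speed; a pose out of reach is approached as far as the arm can. A call with a gripper value outside its range is refused whole. The fingers move at their own pace and stop on an object; "grip_force" is the grip in N (left out, the last holds). Time passes only in rows, so rows that do not move let the fingers close. It gives the time, the measured TCP pose, the force and the opening at its end, in the units of the state.
- ctrl.get_obs(): the state, without advancing time (a new reading comes with each control period).
- vision.camera(name): name is "scene" or "top" or "wrist"; returns (picture, depth): 400x640x3 uint8, red, green, blue; 400x640 float32, m along the optical axis (not along the pixel's ray), 0 where there is no reading.
- vision.camera_params(name): a dict with "fov_y" (degrees; the focal length in pixels is half the picture's height over the tangent of half this angle, whatever the lens; pixels are square), "cx", "cy" (the principal point, pixels), "origin" and "attitude" of the camera in the world; the wrist camera has in their place "mount" (4x4, takes a point from camera to tool coordinates, whose origin is the TCP and whose axes are the flange's). Camera axes: x right, y up, looking along -z (the intrinsics and any distortion apply to the point x, -y, -z); pixel columns grow to the right and rows downward; lengths in m; the calibration is good to about 2 mm. A picture is of the moment at which its call begins: read the wrist's pose just before it. camera_params takes no time and is no camera call.
- ticket.hand_in(): hands the job in, once; it reports no verdict.
The state is a dict: "time_s": time; "qpos": joint angles; "joint_vel": joint speeds; "tau": joint torques, N m; "ee_pos": TCP position; "eef_rot": TCP orientation; "force": force on the tool from outside, world axes, zero at the start; "moment": the same for the moment, N m; "grip_width": finger opening in m.
Only numpy, scipy, OpenCV 4.12 (cv2) and the standard library are available. Lean on these libraries where they do the work, as an engineer would, in place of code of your own. Each camera call takes 0.05 s, during which the arm holds its last target.

TASK

Take the blue-handled tapered drift out of the sloped rack and press it, point down, through the hole in the aluminium carriage and on through the holes of the brass disc and the base plate beneath, which do not line up yet, so that the taper pulls all three into line. Feel for the way through rather than ramming it, and press firmly until its brass collar sits down on the carriage, then let go and leave it standing there; leave the wooden-handled pin in its socket and knock nothing over.

Things in the scene. Friction and masses are not known exactly. Their poses are not given: they have to be found in the camera images.
- drift: tapered drift: steel pin, brass collar, round BLUE handle; 162 mm long, 350 g. Origin: centre of the flat tip; own z from tip to handle. Tip 10 mm diameter, widening evenly to 26.5 mm at z = 55 mm; straight shank to 100 mm; collar, 44 mm diameter, 100 to 108 mm; handle cylinder, 28 mm diameter, 108 to 162 mm, flat top. It starts in one of the rack's two sockets, collar on the mouth
- drift_collar (a point): centre of the underside of the drift's collar, 100 mm up from the tip. When the drift is home this lies on the carriage top, 120 mm above the table, and the tip is 20 mm above the table
- punch: blunt pin of the same outline but with a straight 26.5 mm shank, flat end and a brown WOODEN handle, in the rack's other socket; not needed. Origin: centre of the flat end; z towards the handle
- rack: fixed wooden pin rack, origin on the table. Two square sockets, 28.5 mm wide, through a 70 mm deep sloped block; mouths at rack x = 0, y = +50 and -50 mm, 115 mm above the table. The pins in them lean 30 degrees from upright, handles towards the rack's own -x (the robot's side), so a pin comes out along its own axis
- fixture: fixed slide fixture, z up: three stacked plates, each with a vertical 28 mm through hole. Origin on the table under the axis of the hole in the fixed dark steel base plate (80 to 94 mm above the table; free space below). Next a brass floating disc (see disc_level), on top the aluminium carriage, sliding along fixture y between strips at x = +-49 mm
- disc_level (a point): fixed point on the base hole's axis, at the height of the disc's top, 107 mm above the table. The brass disc (80 mm diameter, 95 to 107 mm up) sits with its hole about 13 mm off this axis in a direction not tracked: anywhere from fixture +x through +y round to -x. Look, or feel with the drift's tip. Its hole slides straight towards the axis, rubbing with 2.5 N
- carriage_hole (a point): centre of the upper mouth of the carriage's 28 mm hole, 120 mm above the table. The carriage is an aluminium plate, 108 to 120 mm above the table, 86 mm wide; it bears a wooden ring clamp, its middle 135 mm from the hole towards the fixture's +y, reaching 56 mm above the plate
- carriage (a joint): carriage position in m along the fixture's +y: 0 when its hole is right over the base plate's hole; 0.004 to 0.006 at the start. A spring (350 N/m) pushes it towards 0.012 and its guides rub with 3 N: bringing it to 0 takes about 7 N sideways, and let go it springs back to about 0.0035. Through the drift's taper all this needs roughly 10 to 25 N downwards
- jar: amber jar 75 mm high, bystander
- cup: white cup 80 mm high, bystander
- spray: clear bottle 140 mm high, bystander
There are look-alikes about, which are no part of the job. What is shaped like the drift but pink or turquoise is not meant.

How it is judged:
On the way, in this order (a step that is already met when the one before it is completed fails the run):
1. the drift's point is down through the carriage and in the base plate's hole while the carriage is still out of line (z of drift in the frame of fixture between 0.03 and 0.092 m and horizontal distance between drift and fixture below 0.015 m and value of joint carriage above 0.002 m), for 0.05 s.
2. the drift is home, its collar down on the carriage, and the carriage is in line (x of drift_collar in the frame of fixture between -0.003 and 0.003 m and y of drift_collar in the frame of fixture between -0.003 and 0.003 m and z of drift_collar in the frame of fixture between 0.117 and 0.1225 m and angle between drift's own z axis and vertical below 0.06 rad and value of joint carriage between -0.003 and 0.003 m), for 0.2 s.
At the end, for the whole second after the job is handed in: the drift stands upright (within 0.06 rad) through all three holes within 3 mm of the base hole's axis, its collar down on the carriage (gap under 2.5 mm), the carriage within 3 mm of in line, the drift at rest and released, the wooden-handled pin still in its socket (moved under 20 mm) (all of step 2 and linear speed of drift below 0.02 m/s and distance of punch from where it was at the start of the episode below 0.02 m); the robot touches nothing.
It fails at once if the drift is rammed: more than 70 N of contact force between the drift and the fixture's plates (contact force between drift and fixture above 70 N).
It fails at once if the wooden-handled pin is pulled from its socket (moved over 40 mm) (distance of punch from where it was at the start of the episode above 0.04 m).
It fails at once if the jar, the cup or the bottle is knocked over (angle between any of jar, cup, spray's own z axis and vertical above 0.5 rad).
It also fails if it takes over 72 s, if anything falls off the work surface, if the arm or the gripper's body presses on something with over 40 N, if the wrist force passes 120 N, or if a joint passes its speed limit or range.

## Working session

There is one attempt and no reset: what is moved stays moved. The work goes in short steps, Python scripts to look and compute and a tool call to move; the robot and the scene stay as the last step left them, time stands still between calls to the robot, and variables do not carry over. Pictures are saved under pics/ and viewed, and the job is handed in when it is done.

Besides the shell and the picture viewer there is one more tool, called after ">>>" in YAML: its name, and indented under it one key for each argument. step_arm: Moves the arm, as the interface text tells. Its arguments: {"type":"object","properties":{"steps":{"type":"array"},"grip_force":{"type":"number"}},"required":["steps"]}

```bash
ls; mkdir -p pics; python3 - <<'E'
from station import ctrl, vision, ticket
import cv2, numpy as np, pickle
o=ctrl.get_obs(); print(o)
for n in ["scene","top","wrist"]:
    p=vision.camera_params(n); print(n,p)
    im,d=vision.camera(n); pickle.dump((im,d,p,o),open(f"pics/{n}0.pkl","wb"))
    cv2.imwrite(f"pics/{n}0.png",im[:,:,::-1])
E
```

```text
pics
{'time_s': 0.0, 'qpos': array([ 1.20537222e+00,  3.00495175e-01,  1.52159007e+00, -1.18845828e-06,
        1.32067886e+00, -6.65963748e-02]), 'joint_vel': array([-1.10759522e-03,  7.65005387e-05, -1.84850881e-03, -1.34709330e-03,
        5.89020886e-04, -1.71213092e-03]), 'tau': array([-1.64157915e-03, -5.31801724e+01, -3.52733588e+01,  7.07681640e-02,
        2.44228105e-02, -9.91807929e-05]), 'ee_pos': array([0.16182754, 0.52537995, 0.20486932]), 'eef_rot': array([-3.14042373e+00, -7.68078603e-05,  2.84276518e+00]), 'force': array([ 0.02550953, -0.37056709, -0.0632818 ]), 'moment': array([0.00483088, 0.00993662, 0.04269301]), 'grip_width': 0.09409453136784465}
scene {'fov_y': 54.61201593804407, 'cx': 319.46405306677104, 'cy': 194.22729948865458, 'origin': array([ 0.88070182, -0.60870461,  0.73998554]), 'attitude': array([ 0.71104718, -0.01719676,  0.62561555])}
top {'fov_y': 53.95035488024754, 'cx': 319.94726527239936, 'cy': 197.36047029236315, 'origin': array([ 0.48248831, -0.14281559,  1.09231774]), 'attitude': array([ 0.06434346,  0.0039829 , -1.54144446])}
wrist {'fov_y': 70.35100069292562, 'cx': 319.1161864085166, 'cy': 200.11485428660862, 'mount': array([[ 3.12857306e-04,  9.59681252e-01,  2.81090373e-01,
         8.28429696e-02],
       [ 9.99999921e-01, -3.69416803e-04,  1.48226704e-04,
         1.01602555e-03],
       [ 2.46089896e-04,  2.81090304e-01, -9.59681291e-01,
        -1.79621205e-01],
       [ 0.00000000e+00,  0.00000000e+00,  0.00000000e+00,
         1.00000000e+00]])}
```

View pics/scene0.png

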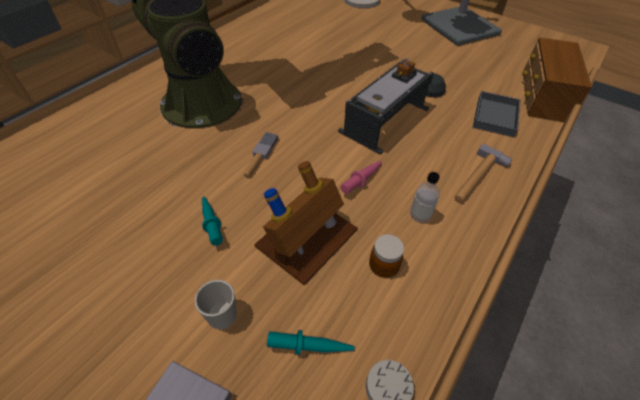

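View pics/top0.png

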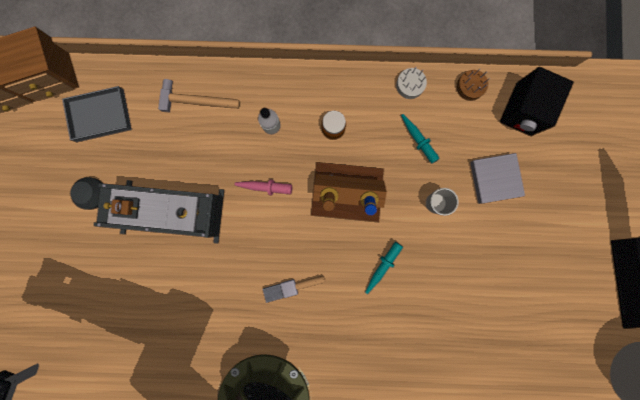

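View pics/wrist0.png

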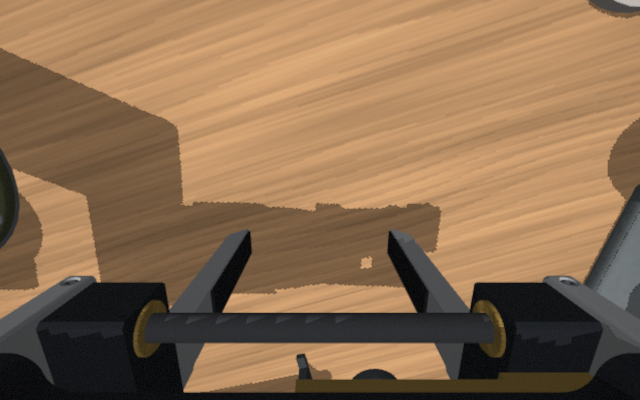

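Candidates (scene / top pixel):
- Blue handle in the rack: (275,203) / (371,207). This is the drift.
- Brown-handled punch: (308,176) / (328,203).
- Pink look-alike on the table: (362,177) / (265,187).
- Turquoise ones: (210,220) and (310,343) / (384,268) and (420,138).

I choose the blue one and check it in a close crop.

```bash
cat > h.py <<'E'
import numpy as np, cv2, pickle
from scipy.spatial.transform import Rotation as R
def cam(p,o=None):
    f=200/np.tan(np.radians(p["fov_y"]/2))
    if "mount" in p:
        T=np.eye(4);T[:3,:3]=R.from_euler("xyz",o["eef_rot"]).as_matrix();T[:3,3]=o["ee_pos"];T=T@p["mount"]
        return f,p["cx"],p["cy"],T[:3,:3],T[:3,3]
    return f,p["cx"],p["cy"],R.from_euler("xyz",p["attitude"]).as_matrix(),np.array(p["origin"])
def ray(c,u,v):
    f,cx,cy,M,t=c
    d=np.stack([(np.asarray(u)-cx)/f,-(np.asarray(v)-cy)/f,-np.ones(np.shape(u))],-1)
    return t,d@M.T
def onz(c,u,v,z):
    t,d=ray(c,u,v); return t+d*((z-t[2])/d[...,2])[...,None]
def cloud(c,d):
    v,u=np.mgrid[0:400,0:640]; t,r=ray(c,u,v); return t+r*d[...,None]
def proj(c,P):
    f,cx,cy,M,t=c; q=(np.asarray(P)-t)@M
    return np.stack([cx-f*q[...,0]/q[...,2],cy+f*q[...,1]/q[...,2]],-1)
def ld(n): 
    im,d,p,o=pickle.load(open(f"pics/{n}.pkl","rb")); return im,d,cam(p,o),o
E
python3 - <<'E'
from h import *
for n,(x0,x1,y0,y1) in {"scene0":(230,410,140,290),"top0":(290,410,150,230)}.items():
    im,d,c,o=ld(n); P=cloud(c,d)
    cv2.imwrite(f"pics/{n}_crop.png",cv2.resize(im[y0:y1,x0:x1,::-1],None,fx=4,fy=4,interpolation=cv2.INTER_CUBIC))
    hsv=cv2.cvtColor(im,cv2.COLOR_RGB2HSV)
    m=cv2.inRange(hsv,(105,150,60),(125,255,255))>0
    print(n,m.sum(),np.argwhere(m).mean(0),np.median(P[m],0), P[m].min(0),P[m].max(0))
    # table check
    print(P[(d>0)][:,2].min(), np.median(P[d>0][:,2]))
im,d,c,o=ld("top0")
cv2.imwrite("pics/top0_fix.png",cv2.resize(im[165:250,65:235,::-1],None,fx=4,fy=4,interpolation=cv2.INTER_CUBIC))
E
```

```text
scene0 252 [202.68253968 275.06349206] [ 0.53774644 -0.26294589  0.15062507] [ 0.51010976 -0.60870461  0.12798224] [ 0.88070182 -0.24808618  0.73998554]
-0.7674546328438564 -0.0006098893143645645
top0 136 [206.18382353 369.99264706] [ 0.52229156 -0.25617694  0.16674995] [ 0.50616155 -0.29163534  0.01024073] [ 0.54857037 -0.24378805  0.17562975]
-0.7702054811330687 0.0002487499210256372
```

View pics/scene0_crop.png

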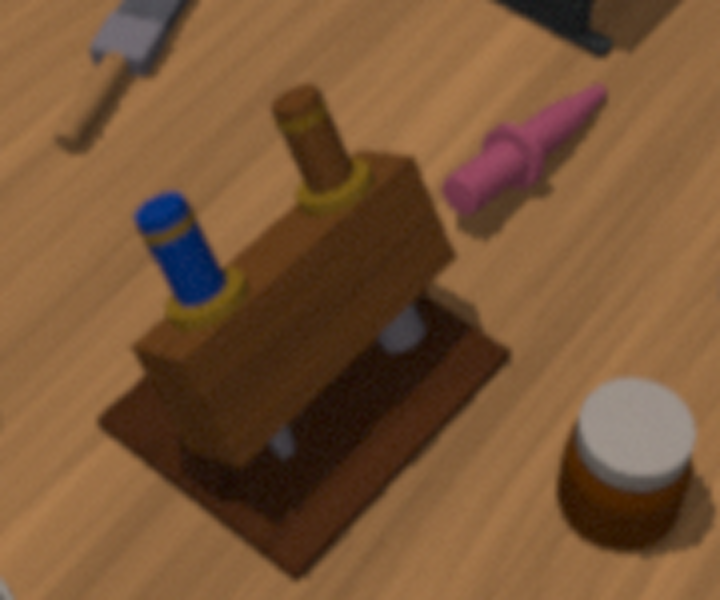

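View pics/top0_fix.png

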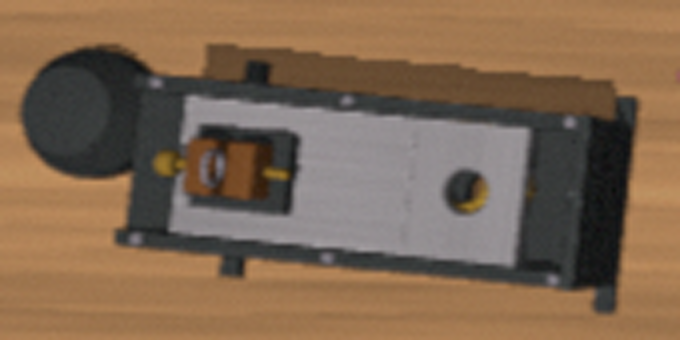

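View pics/top0_crop.png

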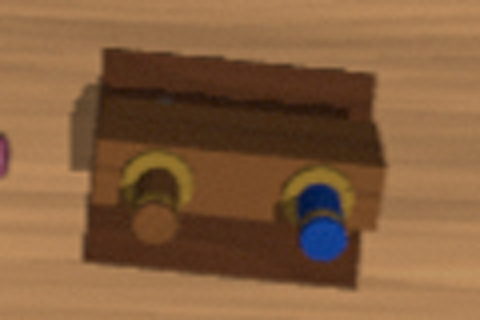

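The crops confirm the choice. The pin at top pixel (371,210) has a round blue handle and a brass collar, with a tapered steel tip showing below the rack. The brown-handled pin beside it, at (329,206), has a blunt end. In the fixture, the carriage hole is at top pixel (182,212).

```bash
python3 - <<'E'
from h import *
im,d,c,o=ld("top0"); P=cloud(c,d)
b=onz(c,370.75,210.25,.1687); w=onz(c,328.75,206,.1687); print("tops",b,w,np.linalg.norm(b-w)); 
print("depth near tops",P[210,371],P[206,329])
dv=w-b; print("rack yaw", np.degrees(np.arctan2(dv[1],dv[0]))-90, "or that+180")
print("hole",onz(c,181.75,212.5,.12))
# carriage long edges
f=lambda u,v,z: onz(c,65+u/4,165+v/4,z)
a=f(187,97,.12);e=f(528,128,.12);g=f(168,233,.12);k=f(519,265,.12)
for p,q in((a,e),(g,k),(a,g),(e,k)): 
    v=p-q; print(np.degrees(np.arctan2(v[1],v[0])),np.linalg.norm(v))
print(a,e,g,k)
for n,(u,v,z) in dict(cup=(443,200,.08),jar=(334,123,.075),spray=(265,115,.14)).items(): print(n,onz(c,u,v,z))
E
```

```text
tops [ 0.51500789 -0.25758019  0.1687    ] [ 0.522116   -0.15868376  0.1687    ] 0.09915154152351555
depth near tops [ 0.51569995 -0.25846     0.16625443] [ 0.52212599 -0.15926845  0.16886699]
rack yaw -4.111024853035133 or that+180
hole [0.4974777  0.20395392 0.12      ]
86.47746543928194 0.21365362698751672
86.511597811184 0.2187040134672817
-4.3345033721547646 0.08488248457533157
-0.9230165800729083 0.08483096949589589
[0.5501401  0.38130301 0.12      ] [0.53701298 0.16805303 0.12      ] [0.46550039 0.38771836 0.12      ] [0.45219302 0.16941957 0.12      ]
cup [ 0.54998056 -0.4540799   0.08      ]
jar [ 0.74455504 -0.16798634  0.075     ]
spray [0.74298028 0.00403477 0.14      ]
```

```bash
cat > plan.py <<'E'
import sys
from h import *
from station import ctrl
def plan(pos,rotm,step=.038,ang=6.8,quiet=False):
    o=ctrl.get_obs(); p=np.array(o["ee_pos"]); Rm=R.from_euler("xyz",o["eef_rot"]); Rt=R.from_matrix(rotm)
    pos=np.array(pos); rv=(Rm.inv()*Rt).as_rotvec(); D=pos-p
    n=int(max(np.ceil(np.linalg.norm(D)/step),np.ceil(np.degrees(np.linalg.norm(rv))/ang),1))
    print("t",round(o["time_s"],2),"pos",p.round(4),"rpy",np.degrees(o["eef_rot"]).round(2),"F",o["force"].round(1),"q",o["qpos"].round(2),"w",round(o["grip_width"],4))
    print("n",n,"D",D.round(4))
    for i in range(n):
        Ri=Rm*R.from_rotvec(rv*i/n); s=Ri.inv().apply(D/n)
        if i<5: print(dict(zip(["x","y","z","ax","ay","az"],[*s.round(4).tolist(),*np.degrees(rv/n).round(2).tolist()])))
def down(yawdeg): return R.from_euler("xyz",[180,0,yawdeg],degrees=True).as_matrix()
E
python3 - <<'E'
from plan import *
plan([.58,.205,.25],down(176.2))
E
```

```text
t 0.15 pos [0.1618 0.5254 0.205 ] rpy [-179.95   -0.    162.88] F [1. 0. 0.] q [ 1.21  0.3   1.52 -0.    1.32 -0.07] w 0.0941
n 14 D [ 0.4182 -0.3204  0.045 ]
{'x': -0.0353, 'y': -0.0131, 'z': -0.0032, 'ax': -0.0, 'ay': -0.0, 'az': -0.95}
{'x': -0.0351, 'y': -0.0137, 'z': -0.0032, 'ax': -0.0, 'ay': -0.0, 'az': -0.95}
{'x': -0.0348, 'y': -0.0142, 'z': -0.0032, 'ax': -0.0, 'ay': -0.0, 'az': -0.95}
{'x': -0.0346, 'y': -0.0148, 'z': -0.0032, 'ax': -0.0, 'ay': -0.0, 'az': -0.95}
{'x': -0.0343, 'y': -0.0154, 'z': -0.0032, 'ax': -0.0, 'ay': -0.0, 'az': -0.95}
```

>>> step_arm:
  steps:
    - {"x":-0.035,"y":-0.014,"z":-0.01,"az":-1}
    - {"x":-0.035,"y":-0.014,"z":-0.01,"az":-1}
    - {"x":-0.035,"y":-0.015,"z":-0.01,"az":-1}
    - {"x":-0.035,"y":-0.015,"z":-0.01,"az":-1}
    - {"x":-0.035,"y":-0.015,"z":-0.005,"az":-1}

```text
validation failed for argument at $.st...
```

>>> step_arm:
  steps:
    - {"x":-0.035,"y":-0.015,"az":-1}
    - {"x":-0.035,"y":-0.015,"az":-1}
    - {"x":-0.035,"y":-0.016,"az":-1}
    - {"x":-0.035,"y":-0.016,"az":-1}
    - {"x":-0.033,"y":-0.017,"az":-1}

```text
validation failed for argument at $.st...
```

```bash
python3 - <<'E'
from plan import *
plan([.58,.205,.25],down(176.2))
E
```

```text
t 0.15 pos [0.1618 0.5254 0.205 ] rpy [-179.95   -0.    162.88] F [1. 0. 0.] q [ 1.21  0.3   1.52 -0.    1.32 -0.07] w 0.0941
n 14 D [ 0.4182 -0.3204  0.045 ]
{'x': -0.0353, 'y': -0.0131, 'z': -0.0032, 'ax': -0.0, 'ay': -0.0, 'az': -0.95}
{'x': -0.0351, 'y': -0.0137, 'z': -0.0032, 'ax': -0.0, 'ay': -0.0, 'az': -0.95}
{'x': -0.0348, 'y': -0.0142, 'z': -0.0032, 'ax': -0.0, 'ay': -0.0, 'az': -0.95}
{'x': -0.0346, 'y': -0.0148, 'z': -0.0032, 'ax': -0.0, 'ay': -0.0, 'az': -0.95}
{'x': -0.0343, 'y': -0.0154, 'z': -0.0032, 'ax': -0.0, 'ay': -0.0, 'az': -0.95}
```

Validation failed; perhaps every key is required in each row.

>>> step_arm:
  steps:
    - {"x":-0.035,"y":-0.014,"z":-0.01,"ax":0,"ay":0,"az":-1,"claw":0.094}
    - {"x":-0.035,"y":-0.014,"z":-0.01,"ax":0,"ay":0,"az":-1,"claw":0.094}
    - {"x":-0.035,"y":-0.015,"z":-0.01,"ax":0,"ay":0,"az":-1,"claw":0.094}
    - {"x":-0.035,"y":-0.015,"z":-0.01,"ax":0,"ay":0,"az":-1,"claw":0.094}
    - {"x":-0.035,"y":-0.015,"z":-0.005,"ax":0,"ay":0,"az":-1,"claw":0.094}

```text
time_s: 0.57
ee_pos: [0.3115, 0.4078, 0.2488]
eef_rot: [-3.136, -0.003, 2.943]
force: [0.3, 0.4, 0.6]
grip_width: 0.0939
```

>>> step_arm:
  steps:
    - {"x":-0.036,"y":-0.017,"z":0,"ax":0,"ay":0,"az":-1,"claw":0.094}
    - {"x":-0.036,"y":-0.017,"z":0,"ax":0,"ay":0,"az":-1,"claw":0.094}
    - {"x":-0.036,"y":-0.018,"z":0,"ax":0,"ay":0,"az":-1,"claw":0.094}
    - {"x":-0.036,"y":-0.018,"z":0,"ax":0,"ay":0,"az":-1,"claw":0.094}
    - {"x":-0.036,"y":-0.019,"z":0,"ax":0,"ay":0,"az":-1,"claw":0.094}

```text
time_s: 0.98
ee_pos: [0.4798, 0.285, 0.2506]
eef_rot: [-3.138, -0.001, 3.036]
force: [0.3, 1.0, 0.9]
grip_width: 0.0939
```

```bash
python3 - <<'E'
from plan import *
plan([.58,.205,.24],down(176.2))
E
```

```text
t 0.98 pos [0.4798 0.285  0.2506] rpy [-1.7978e+02 -8.0000e-02  1.7398e+02] F [0.3 1.  0.9] q [ 0.47  0.29  1.43 -0.    1.43 -0.99] w 0.0939
n 4 D [ 0.1002 -0.08   -0.0106]
{'x': -0.027, 'y': -0.0173, 'z': 0.0027, 'ax': -0.05, 'ay': -0.02, 'az': -0.56}
{'x': -0.0268, 'y': -0.0175, 'z': 0.0027, 'ax': -0.05, 'ay': -0.02, 'az': -0.56}
{'x': -0.0267, 'y': -0.0178, 'z': 0.0027, 'ax': -0.05, 'ay': -0.02, 'az': -0.56}
{'x': -0.0265, 'y': -0.018, 'z': 0.0027, 'ax': -0.05, 'ay': -0.02, 'az': -0.56}
```

>>> step_arm:
  steps:
    - {"x":-0.027,"y":-0.018,"z":0.003,"ax":0,"ay":0,"az":-0.6,"claw":0.094}
    - {"x":-0.027,"y":-0.018,"z":0.003,"ax":0,"ay":0,"az":-0.6,"claw":0.094}
    - {"x":-0.027,"y":-0.018,"z":0.003,"ax":0,"ay":0,"az":-0.6,"claw":0.094}
    - {"x":-0.027,"y":-0.018,"z":0.003,"ax":0,"ay":0,"az":-0.6,"claw":0.094}
    - {"x":0,"y":0,"z":0,"ax":0,"ay":0,"az":0,"claw":0.094}

```text
time_s: 1.4
ee_pos: [0.5894, 0.1932, 0.2361]
eef_rot: [-3.136, -0.004, 3.076]
force: [-1.0, -0.1, -0.5]
grip_width: 0.0936
```

```bash
cat > snap.py <<'E'
import sys,pickle,cv2
from station import ctrl,vision
def snap(n,k):
    o=ctrl.get_obs(); im,d=vision.camera(n); p=vision.camera_params(n)
    pickle.dump((im,d,p,o),open(f"pics/{n}{k}.pkl","wb")); cv2.imwrite(f"pics/{n}{k}.png",im[:,:,::-1])
if __name__=="__main__": snap(sys.argv[1],sys.argv[2])
E
python3 snap.py wrist 1; python3 - <<'E'
from h import *
im,d,c,o=ld("wrist1"); print(o["ee_pos"],o["eef_rot"]); print(proj(c,[.4975,.204,.12]))
E
```

```text
[0.58941442 0.19317311 0.23605719] [-3.13637286 -0.00356852  3.07581733]
[323.44720257 107.11546873]
```

View pics/wrist1.png

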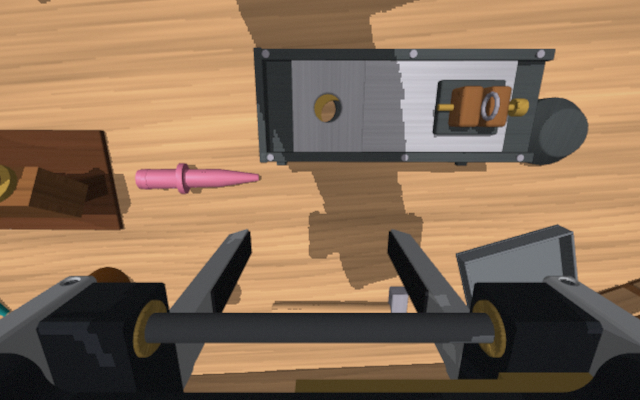

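```bash
python3 - <<'E'
from h import *
im,d,c,o=ld("wrist1")
cr=im[80:135,290:365,::-1]
cr=np.clip(cr.astype(float)*1.6,0,255).astype(np.uint8)
cv2.imwrite("pics/w1c.png",cv2.resize(cr,None,fx=10,fy=10,interpolation=cv2.INTER_CUBIC))
P=cloud(c,d); np.set_printoptions(linewidth=250)
print((P[92:124,310:342,2]*1000).round().astype(int))
E
```

```text
[[120 120 119 ... 121 121 120]
 [121 120 121 ... 121 121 121]
 [122 121 416 ... 120 122 120]
 ...
 [122 120 121 ... 416 120 120]
 [121 121 120 ... 121 121 121]
 [120 120 120 ... 119 120 120]]
```

View pics/w1c.png

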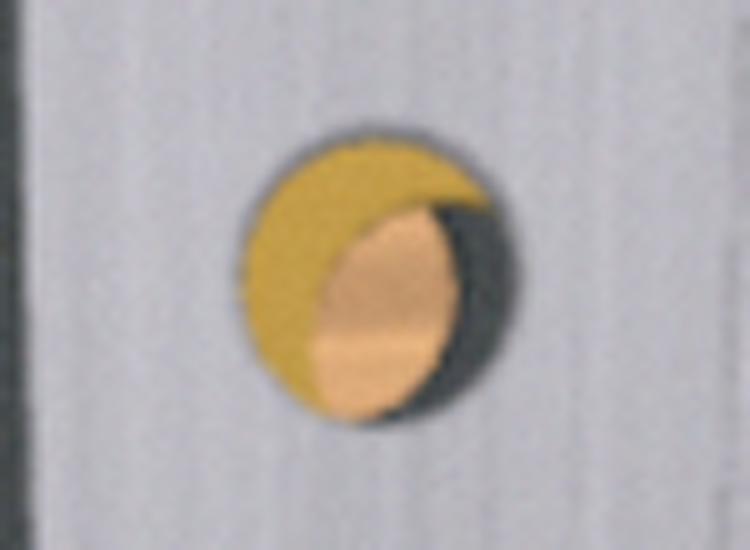

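```bash
cat > fit.py <<'E'
from h import *
from scipy.optimize import least_squares
def fitc(p,r,c0):
    s=least_squares(lambda c:np.hypot(p[:,0]-c[0],p[:,1]-c[1])-r,c0,loss="soft_l1",f_scale=.0007)
    return s.x,np.sqrt(np.mean(s.fun**2))
def hole(n,u0,v0,hw=22):
    im,d,c,o=ld(n); print("cam",c[4].round(4))
    S=8; v0=int(v0);u0=int(u0)
    cr=im[v0-hw:v0+hw,u0-hw:u0+hw]; big=cv2.resize(cr,None,fx=S,fy=S,interpolation=cv2.INTER_CUBIC)
    hsv=cv2.cvtColor(big,cv2.COLOR_RGB2HSV).astype(int); H,Sa,V=hsv[...,0],hsv[...,1],hsv[...,2]
    sat=Sa>75; brass=sat&(H>=18); wood=sat&(H<18); dark=(V<75)&~sat; ins=brass|wood|dark
    k=np.ones((5,5),np.uint8); op=lambda m:cv2.morphologyEx(m.astype(np.uint8),cv2.MORPH_OPEN,k)
    nb,lab,st,ce=cv2.connectedComponentsWithStats(cv2.morphologyEx(ins.astype(np.uint8),cv2.MORPH_CLOSE,np.ones((9,9),np.uint8)))
    l=lab[hw*S,hw*S]; ins=(lab==l)&(l>0)
    brass=op(brass&ins);wood=op(wood&ins);dark=op(dark&ins)
    px=lambda m:(lambda a:(a[:,1]/S+u0-hw-.5+.5/S,a[:,0]/S+v0-hw-.5+.5/S))(np.argwhere(m))
    dl=lambda m:cv2.dilate(m.astype(np.uint8),np.ones((13,13),np.uint8))>0
    edge=ins&~(cv2.erode(ins.astype(np.uint8),np.ones((3,3),np.uint8))>0)
    pe=onz(c,*px(edge),.12); cc,e=fitc(pe,.014,pe[:,:2].mean(0)); print("carriage",cc.round(4),e)
    interior=cv2.erode(ins.astype(np.uint8),np.ones((25,25),np.uint8))>0
    m=dl(brass)&(dl(wood)|dl(dark))&interior&~(dl(brass)&~(brass>0)&False)
    pb=onz(c,*px(m),.107); dc,e=fitc(pb,.014,cc); print("disc",dc.round(4),e,len(pb))
    m=dl(dark)&dl(wood)&~dl(brass)&interior
    out=None
    if m.sum()>20: pd=onz(c,*px(m),.094); bc,e=fitc(pd,.014,cc); print("base",bc.round(4),e,len(pd))
    pw=onz(c,*px(wood>0),.1); print("opening centre",pw.mean(0).round(4))
    vis=np.zeros_like(big); vis[brass>0]=(0,200,255);vis[wood>0]=(0,100,200);vis[dark>0]=(90,90,90); cv2.imwrite("pics/seg.png",np.hstack([vis,big[:,:,::-1]]))
E
python3 - <<'E'
from fit import *
hole("wrist1",328,108)
E
```

```text
cam [0.5078 0.2006 0.416 ]
carriage [0.4985 0.2078] 0.0006432041823629134
disc [0.5048 0.2149] 0.0005822663355354299 3371
base [0.4981 0.203 ] 0.0005888298992776304 2447
opening centre [0.5011 0.2089 0.1   ]
```

View pics/seg.png

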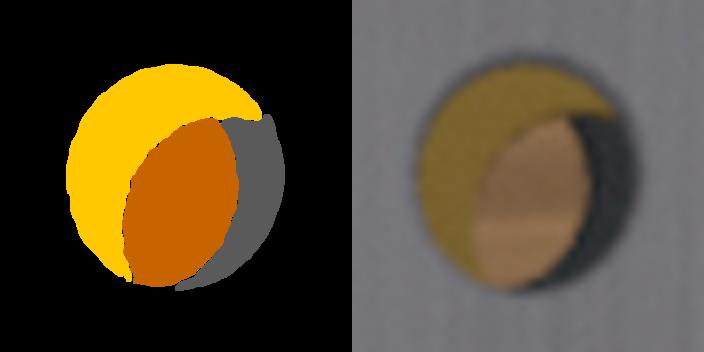

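The wrist view shows table wood through a lens-shaped opening centred near pixel (328,111). Brass covers the robot-side/−y part of it, and the dark base plate shows on the +y side. So the disc hole is offset about 13.6 mm towards +x/+y (mostly +y), and the carriage by about 4.8 mm. Next, the rack.

```bash
cat >> plan.py <<'E'
def rackrot(yaw=-4.1,lean=30):
    Rz=R.from_euler("z",yaw,degrees=True).as_matrix(); s,c=np.sin(np.radians(lean)),np.cos(np.radians(lean))
    a=Rz@[-s,0,c]; y=Rz@[0,1,0]; z=-a; return np.stack([np.cross(y,z),y,z],1),a
E
python3 - <<'E'
from plan import *
Q,a=rackrot(); M=np.array([.5459,-.2598,.115])
print(a); plan(M+.15*a,Q)
E
```

```text
[-0.49872039  0.03574872  0.8660254 ]
t 1.45 pos [0.588  0.1947 0.2363] rpy [-179.72   -0.22  176.24] F [ 0.3 -0.1 -0.4] q [ 0.26  0.44  1.26 -0.    1.45 -1.24] w 0.094
n 13 D [-0.1169 -0.4492  0.0086]
{'x': 0.0067, 'y': -0.0351, 'z': -0.0005, 'ax': -0.01, 'ay': -2.32, 'az': 0.03}
{'x': 0.0067, 'y': -0.0351, 'z': -0.0007, 'ax': -0.01, 'ay': -2.32, 'az': 0.03}
{'x': 0.0066, 'y': -0.0351, 'z': -0.001, 'ax': -0.01, 'ay': -2.32, 'az': 0.03}
{'x': 0.0065, 'y': -0.0351, 'z': -0.0013, 'ax': -0.01, 'ay': -2.32, 'az': 0.03}
{'x': 0.0065, 'y': -0.0351, 'z': -0.0016, 'ax': -0.01, 'ay': -2.32, 'az': 0.03}
```

>>> step_arm:
  steps:
    - {"x":0.007,"y":-0.035,"z":-0.002,"ax":0,"ay":-2.3,"az":0,"claw":0.094}
    - {"x":0.007,"y":-0.035,"z":-0.002,"ax":0,"ay":-2.3,"az":0,"claw":0.094}
    - {"x":0.007,"y":-0.035,"z":-0.002,"ax":0,"ay":-2.3,"az":0,"claw":0.094}
    - {"x":0.007,"y":-0.035,"z":-0.002,"ax":0,"ay":-2.3,"az":0,"claw":0.094}
    - {"x":0.007,"y":-0.035,"z":-0.002,"ax":0,"ay":-2.3,"az":0,"claw":0.094}

```text
time_s: 1.87
ee_pos: [0.538, 0.0244, 0.2406]
eef_rot: [-3.136, 0.198, 3.085]
force: [0.3, -0.2, 0.4]
grip_width: 0.0941
```

>>> step_arm:
  steps:
    - {"x":0.007,"y":-0.036,"z":-0.003,"ax":0,"ay":-2.5,"az":0,"claw":0.094}
    - {"x":0.007,"y":-0.036,"z":-0.003,"ax":0,"ay":-2.5,"az":0,"claw":0.094}
    - {"x":0.007,"y":-0.036,"z":-0.003,"ax":0,"ay":-2.5,"az":0,"claw":0.094}
    - {"x":0.007,"y":-0.036,"z":-0.003,"ax":0,"ay":-2.5,"az":0,"claw":0.094}
    - {"x":0.007,"y":-0.036,"z":-0.003,"ax":0,"ay":-2.5,"az":0,"claw":0.094}

```text
time_s: 2.28
ee_pos: [0.4849, -0.155, 0.248]
eef_rot: [-3.132, 0.432, 3.093]
force: [0.7, -0.2, -0.1]
grip_width: 0.0939
```

```bash
python3 - <<'E'
from plan import *
Q,a=rackrot(); M=np.array([.5459,-.2598,.115])
plan(M+.15*a,Q)
E
```

```text
t 2.28 pos [ 0.4849 -0.155   0.248 ] rpy [-179.44   24.73  177.24] F [ 0.7 -0.2 -0.1] q [-0.47 -0.06  1.88  0.2   0.93 -2.08] w 0.0939
n 3 D [-0.0138 -0.0994 -0.0031]
{'x': 0.0032, 'y': -0.0333, 'z': 0.0, 'ax': 0.02, 'ay': -1.75, 'az': 0.4}
{'x': 0.0029, 'y': -0.0333, 'z': -0.0001, 'ax': 0.02, 'ay': -1.75, 'az': 0.4}
{'x': 0.0027, 'y': -0.0334, 'z': -0.0002, 'ax': 0.02, 'ay': -1.75, 'az': 0.4}
```

>>> step_arm:
  steps:
    - {"x":0.003,"y":-0.033,"z":0,"ax":0,"ay":-1.7,"az":0.4,"claw":0.094}
    - {"x":0.003,"y":-0.033,"z":0,"ax":0,"ay":-1.7,"az":0.4,"claw":0.094}
    - {"x":0.003,"y":-0.026,"z":0,"ax":0,"ay":-1.7,"az":0.4,"claw":0.094}
    - {"x":0,"y":0,"z":0,"ax":0,"ay":0,"az":0,"claw":0.07}
    - {"x":0,"y":0,"z":0,"ax":0,"ay":0,"az":0,"claw":0.07}

```text
time_s: 2.7
ee_pos: [0.4671, -0.2513, 0.246]
eef_rot: [-3.141, 0.532, 3.066]
force: [0.3, -0.1, -0.3]
grip_width: 0.0839
```

```bash
python3 snap.py wrist 2; python3 - <<'E'
from plan import *
Q,a=rackrot(); M=np.array([.5459,-.2598,.115])
plan(M+.15*a,Q)
im,d,c,o=ld("wrist2"); print(proj(c,[M+.062*a,M+.004*a]))
E
```

```text
t 2.75 pos [ 0.4673 -0.2509  0.246 ] rpy [-179.94   30.48  175.73] F [0.4 0.3 0.4] q [-0.72 -0.02  1.88  0.4   0.88 -2.41] w 0.0801
n 1 D [ 0.0038 -0.0036 -0.0011]
{'x': -0.003, 'y': -0.0033, 'z': 0.003, 'ax': -0.14, 'ay': 0.48, 'az': -0.15}
[[315.43355588 205.32291936]
 [316.17449583 190.44378299]]
```

View pics/wrist2.png

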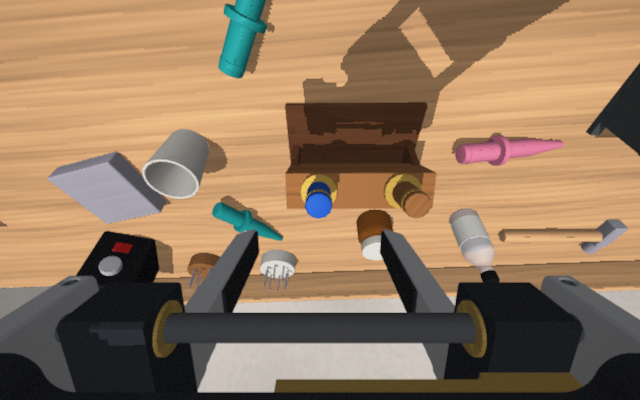

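```bash
python3 - <<'E'
from plan import *
im,d,c,o=ld("wrist2"); Q,a=rackrot(); M=np.array([.5459,-.2598,.115])
Rm=R.from_euler("xyz",o["eef_rot"]).as_matrix(); T=lambda v:o["ee_pos"]+Rm@np.array(v)
print("tcp px",proj(c,[T([0,0,0]),T([0,-.04,0]),T([0,.04,0])]))
hsv=cv2.cvtColor(im,cv2.COLOR_RGB2HSV)
m=cv2.inRange(hsv,(105,150,60),(125,255,255)); m[:170]=0; m[225:]=0; m[:,:290]=0;m[:,350:]=0
m=cv2.morphologyEx(m,cv2.MORPH_OPEN,np.ones((3,3),np.uint8))
ys,xs=np.nonzero(m)
for v in range(ys.min(),ys.max()+1): 
    r=xs[ys==v]; print(v,r.min(),r.max(),(r.min()+r.max())/2,end=" | ")
P=cloud(c,d); mm=m>0; print("\n",P[mm].mean(0))
br=cv2.inRange(hsv,(20,120,60),(32,255,255)); br[:165]=0;br[220:]=0;br[:,:295]=0;br[:,345:]=0
ys,xs=np.nonzero(br);print("brass",xs.min(),xs.max(),ys.min(),ys.max())
cv2.imwrite("pics/w2c.png",cv2.resize(im[150:260,230:450,::-1],None,fx=3.6,fy=3.6,interpolation=cv2.INTER_CUBIC))
E
```

```text
tcp px [[317.44123276 241.48354857]
 [259.42200479 241.46545821]
 [375.45761504 241.50163804]]
183 314 323 318.5 | 184 312 325 318.5 | 185 311 325 318.0 | 186 310 326 318.0 | 187 310 327 318.5 | 188 310 328 319.0 | 189 310 328 319.0 | 190 326 328 327.0 | Traceback (most recent call last):
  File "<stdin>", line 10, in <module>
    return umr_minimum(a, axis, None, out, keepdims, initial, where)
ValueError: zero-size array to reduction operation minimum which has no identity
```

```bash
python3 - <<'E'
from plan import *
im,d,c,o=ld("wrist2"); Q,a=rackrot(); M=np.array([.5459,-.2598,.115])
hsv=cv2.cvtColor(im,cv2.COLOR_RGB2HSV)
m=cv2.inRange(hsv,(105,130,40),(125,255,255)); m[:170]=0; m[225:]=0; m[:,:290]=0;m[:,350:]=0
ys,xs=np.nonzero(m)
for v in sorted(set(ys)): 
    r=xs[ys==v]; print(v,r.min(),r.max(),(r.min()+r.max())/2,end=" | ")
P=cloud(c,d); mm=m>0; print("\n",np.median(P[mm],0), P[205,316:323].round(4))
br=cv2.inRange(hsv,(20,120,60),(32,255,255)); br[:165]=0;br[220:]=0;br[:,:295]=0;br[:,345:]=0
ys,xs=np.nonzero(br);print("brass",xs.min(),xs.max(),ys.min(),ys.max())
# depth of finger tips
Rm=R.from_euler("xyz",o["eef_rot"]).as_matrix(); L=(P-o["ee_pos"])@Rm
for side in (slice(180,262),slice(378,460)):
    q=L[225:300,side].reshape(-1,3); q=q[(abs(q[:,2])<.06)&(abs(q[:,0])<.03)]; print("finger",len(q),q.min(0).round(4),q.max(0).round(4))
cv2.imwrite("pics/w2c.png",cv2.resize(im[150:260,230:450,::-1],None,fx=3.6,fy=3.6,interpolation=cv2.INTER_CUBIC))
E
```

```text
182 316 321 318.5 | 183 314 323 318.5 | 184 312 325 318.5 | 185 311 326 318.5 | 186 310 327 318.5 | 187 310 327 318.5 | 188 309 328 318.5 | 189 308 328 318.0 | 190 308 328 318.0 | 191 308 329 318.5 | 192 308 329 318.5 | 193 313 329 321.0 | 194 311 326 318.5 | 195 310 327 318.5 | 196 309 328 318.5 | 197 308 328 318.0 | 198 307 329 318.0 | 199 307 330 318.5 | 200 306 330 318.0 | 201 306 330 318.0 | 202 306 330 318.0 | 203 306 330 318.0 | 204 306 330 318.0 | 205 306 331 318.5 | 206 305 331 318.0 | 207 305 331 318.0 | 208 306 330 318.0 | 209 306 330 318.0 | 210 307 329 318.0 | 211 307 329 318.0 | 212 308 329 318.5 | 213 309 327 318.0 | 214 310 326 318.0 | 215 311 325 318.0 | 216 313 324 318.5 | 217 317 320 318.5 | 
 [ 0.51689064 -0.2547572   0.16640875] [[ 0.5152 -0.257   0.1681]
 [ 0.5157 -0.2561  0.1677]
 [ 0.5151 -0.255   0.1683]
 [ 0.5163 -0.2541  0.1673]
 [ 0.5149 -0.253   0.1687]
 [ 0.5154 -0.252   0.1683]
 [ 0.5154 -0.251   0.1683]]
brass 301 336 174 201
finger 1758 [-0.0083 -0.0534 -0.06  ] [ 0.0105 -0.0401  0.0003]
finger 1750 [-0.0087  0.0428 -0.06  ] [0.0104 0.0558 0.0001]
```

View pics/w2c.png

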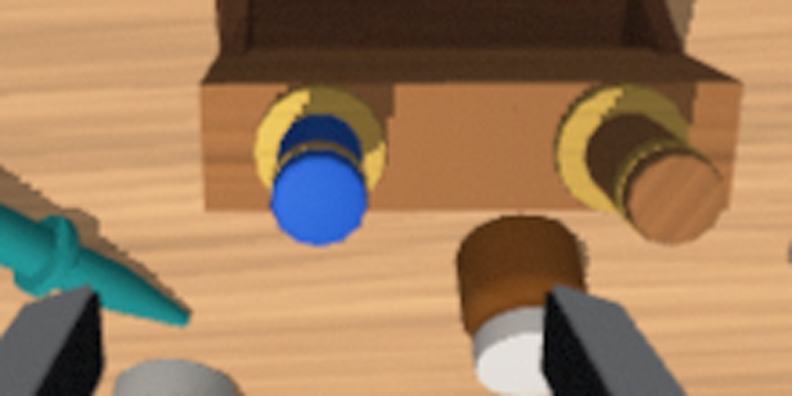

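The view shows the blue handle top centred at pixel (318,206) with its axis vertical in the image, and the punch top at (417,204). The depth data puts the finger-gap centre at +1.35 mm in tool y, and I correct for that.

```bash
python3 - <<'E'
from plan import *
Q,a=rackrot(); M=np.array([.5461,-.2584,.115])
plan(M+.015*a,Q,step=.03)
E
```

```text
t 2.75 pos [ 0.4673 -0.2509  0.246 ] rpy [-179.94   30.48  175.73] F [0.4 0.3 0.4] q [-0.72 -0.02  1.88  0.4   0.88 -2.41] w 0.0801
n 5 D [ 0.0713 -0.007  -0.118 ]
{'x': -0.0004, 'y': -0.0003, 'z': 0.0276, 'ax': -0.03, 'ay': 0.1, 'az': -0.03}
{'x': -0.0004, 'y': -0.0003, 'z': 0.0276, 'ax': -0.03, 'ay': 0.1, 'az': -0.03}
{'x': -0.0005, 'y': -0.0003, 'z': 0.0276, 'ax': -0.03, 'ay': 0.1, 'az': -0.03}
{'x': -0.0005, 'y': -0.0003, 'z': 0.0276, 'ax': -0.03, 'ay': 0.1, 'az': -0.03}
{'x': -0.0006, 'y': -0.0004, 'z': 0.0276, 'ax': -0.03, 'ay': 0.1, 'az': -0.03}
```

>>> step_arm:
  steps:
    - {"x":-0.0005,"y":-0.0003,"z":0.026,"ax":0,"ay":0.2,"az":0,"claw":0.07}
    - {"x":-0.0005,"y":-0.0003,"z":0.026,"ax":0,"ay":0.2,"az":0,"claw":0.07}
    - {"x":-0.0005,"y":-0.0003,"z":0.025,"ax":0,"ay":0.1,"az":0,"claw":0.07}
    - {"x":-0.0005,"y":-0.0003,"z":0.025,"ax":0,"ay":0,"az":0,"claw":0.07}
    - {"x":0,"y":0,"z":0.015,"ax":0,"ay":0,"az":0,"claw":0.07}

```text
time_s: 3.17
ee_pos: [0.5331, -0.2499, 0.148]
eef_rot: [-3.135, 0.529, 3.078]
force: [-0.7, 0.5, -0.6]
grip_width: 0.0699
```

```bash
python3 - <<'E'
from plan import *
Q,a=rackrot(); M=np.array([.5461,-.2584,.115])
plan(M+.015*a,Q,step=.03)
E
```

```text
t 3.17 pos [ 0.5331 -0.2499  0.148 ] rpy [-179.64   30.32  176.33] F [-0.7  0.5 -0.6] q [-0.62  0.22  1.86  0.45  0.65 -2.43] w 0.0699
n 1 D [ 0.0056 -0.0079 -0.02  ]
{'x': 0.0049, 'y': -0.0074, 'z': 0.0204, 'ax': -0.15, 'ay': 0.32, 'az': 0.37}
```

>>> step_arm:
  steps:
    - {"x":0.004,"y":-0.007,"z":0,"ax":0,"ay":0.3,"az":0.3,"claw":0.07}
    - {"x":0,"y":0,"z":0,"ax":0,"ay":0,"az":0,"claw":0.07}

```text
time_s: 3.33
ee_pos: [0.5301, -0.2526, 0.1431]
eef_rot: [3.141, 0.519, 3.075]
force: [-0.2, 0.5, -0.8]
grip_width: 0.0699
```

```bash
python3 - <<'E'
from plan import *
Q,a=rackrot(); M=np.array([.5461,-.2584,.115])
plan(M+.015*a,Q,step=.03)
E
```

```text
t 3.33 pos [ 0.5301 -0.2526  0.1431] rpy [179.98  29.75 176.21] F [-0.2  0.5 -0.8] q [-0.63  0.23  1.86  0.45  0.65 -2.44] w 0.0699
n 1 D [ 0.0085 -0.0053 -0.0151]
{'x': -0.0002, 'y': -0.0047, 'z': 0.0175, 'ax': 0.18, 'ay': -0.25, 'az': 0.27}
```

>>> step_arm:
  steps:
    - {"x":0,"y":-0.005,"z":0.006,"ax":0,"ay":0,"az":0.2,"claw":0.07}
    - {"x":0,"y":-0.002,"z":0.006,"ax":0,"ay":0,"az":0,"claw":0.06}
    - {"x":0,"y":0,"z":0,"ax":0,"ay":0,"az":0,"claw":0.06}

```text
time_s: 3.58
ee_pos: [0.5365, -0.2593, 0.1345]
eef_rot: [3.14, 0.522, 3.074]
force: [0.0, 0.1, -0.0]
grip_width: 0.0615
```

```bash
python3 - <<'E'
from plan import *
Q,a=rackrot(); M=np.array([.5461,-.2584,.115])
plan(M+.015*a,Q,step=.03)
E
python3 snap.py wrist 3
```

```text
t 3.58 pos [ 0.5365 -0.2593  0.1345] rpy [179.93  29.88 176.11] F [ 0.   0.1 -0. ] q [-0.63  0.26  1.85  0.47  0.64 -2.46] w 0.0615
n 1 D [ 0.0021  0.0015 -0.0065]
{'x': 0.0015, 'y': 0.0016, 'z': 0.0066, 'ax': 0.17, 'ay': -0.12, 'az': 0.18}
```

View pics/wrist3.png

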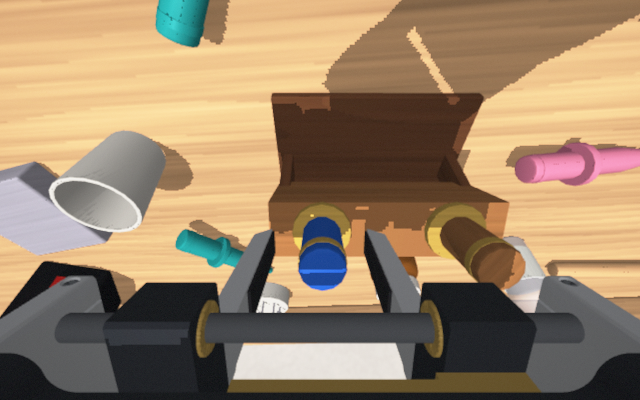

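Fingers straddle the handle: the inner edges are at columns 274 and 364, and the handle centre is at about 322.

>>> step_arm:
  steps:
    - {"x":0.001,"y":0.0015,"z":0.006,"ax":0,"ay":0,"az":0,"claw":0.06}
    - {"x":0,"y":0,"z":0,"ax":0,"ay":0,"az":0,"claw":0.05}

```text
time_s: 3.8
ee_pos: [0.5389, -0.2583, 0.1299]
eef_rot: [-3.142, 0.523, 3.074]
force: [0.4, 0.3, 0.1]
grip_width: 0.0561
```

```bash
python3 - <<'E'
from plan import *
Q,a=rackrot(); M=np.array([.5461,-.2584,.115])
plan(M+.015*a,Q,step=.03)
E
```

```text
t 3.8 pos [ 0.5389 -0.2583  0.1299] rpy [-180.     29.98  176.1 ] F [0.4 0.3 0.1] q [-0.63  0.27  1.85  0.47  0.63 -2.46] w 0.0561
n 1 D [-0.0003  0.0004 -0.0019]
{'x': 0.0012, 'y': 0.0004, 'z': 0.0015, 'ax': 0.1, 'ay': -0.02, 'az': 0.17}
```

Good. Close at 50 N.

>>> step_arm:
  steps:
    - {"x":0.001,"y":0,"z":0.001,"ax":0,"ay":0,"az":0,"claw":0.02}
    - {"x":0,"y":0,"z":0,"ax":0,"ay":0,"az":0,"claw":0.02}
    - {"x":0,"y":0,"z":0,"ax":0,"ay":0,"az":0,"claw":0.02}
    - {"x":0,"y":0,"z":0,"ax":0,"ay":0,"az":0,"claw":0.02}
    - {"x":0,"y":0,"z":0,"ax":0,"ay":0,"az":0,"claw":0.02}
  grip_force: 55

```text
time_s: 4.22
ee_pos: [0.5384, -0.2582, 0.1289]
eef_rot: [-3.141, 0.524, 3.074]
force: [1.0, -0.5, -1.8]
grip_width: 0.0273
```

>>> step_arm:
  steps:
    - {"x":0,"y":0,"z":0,"ax":0,"ay":0,"az":0,"claw":0.02}
    - {"x":0,"y":0,"z":-0.01,"ax":0,"ay":0,"az":0,"claw":0.02}
    - {"x":0,"y":0,"z":-0.01,"ax":0,"ay":0,"az":0,"claw":0.02}

```text
time_s: 4.47
ee_pos: [0.5287, -0.2572, 0.1453]
eef_rot: [3.141, 0.523, 3.073]
force: [5.3, 0.2, -4.1]
grip_width: 0.0273
```

```bash
python3 - <<'E'
from plan import *
Q,a=rackrot(); M=np.array([.5461,-.2584,.115])
plan(M+.14*a,Q,step=.03)
E
```

```text
t 4.47 pos [ 0.5287 -0.2572  0.1453] rpy [179.95  29.98 176.06] F [ 5.3  0.2 -4.1] q [-0.64  0.22  1.86  0.46  0.66 -2.45] w 0.0273
n 4 D [-0.0525  0.0038  0.0909]
{'x': 0.0, 'y': 0.0001, 'z': -0.0263, 'ax': 0.03, 'ay': -0.01, 'az': 0.03}
{'x': 0.0, 'y': 0.0001, 'z': -0.0263, 'ax': 0.03, 'ay': -0.01, 'az': 0.03}
{'x': 0.0, 'y': 0.0, 'z': -0.0263, 'ax': 0.03, 'ay': -0.01, 'az': 0.03}
{'x': 0.0, 'y': 0.0, 'z': -0.0263, 'ax': 0.03, 'ay': -0.01, 'az': 0.03}
```

>>> step_arm:
  steps:
    - {"x":0,"y":0,"z":-0.02,"ax":0,"ay":0,"az":0,"claw":0.02}
    - {"x":0,"y":0,"z":-0.02,"ax":0,"ay":0,"az":0,"claw":0.02}
    - {"x":0,"y":0,"z":-0.02,"ax":0,"ay":0,"az":0,"claw":0.02}

```text
time_s: 4.72
ee_pos: [0.4976, -0.2542, 0.1967]
eef_rot: [3.138, 0.52, 3.072]
force: [-0.9, -0.1, -3.4]
grip_width: 0.0275
```

```bash
python3 - <<'E'
from plan import *
Q,a=rackrot(); M=np.array([.5461,-.2584,.115])
plan(M+.14*a,Q,step=.03)
E
```

```text
t 4.72 pos [ 0.4976 -0.2542  0.1967] rpy [179.78  29.78 176.  ] F [-0.9 -0.1 -3.4] q [-0.68  0.1   1.87  0.42  0.78 -2.42] w 0.0275
n 2 D [-0.0213  0.0008  0.0395]
{'x': -0.0006, 'y': -0.0002, 'z': -0.0225, 'ax': 0.13, 'ay': -0.11, 'az': 0.04}
{'x': -0.0006, 'y': -0.0003, 'z': -0.0224, 'ax': 0.13, 'ay': -0.11, 'az': 0.04}
```

>>> step_arm:
  steps:
    - {"x":0,"y":0,"z":-0.02,"ax":0,"ay":0,"az":0,"claw":0.02}
    - {"x":0,"y":0,"z":-0.025,"ax":0,"ay":0,"az":0,"claw":0.02}
    - {"x":0,"y":0,"z":-0.025,"ax":0,"ay":0,"az":0,"claw":0.02}
    - {"x":0.005,"y":0,"z":-0.03,"ax":0,"ay":0,"az":0,"claw":0.02}

```text
time_s: 5.05
ee_pos: [0.4398, -0.2491, 0.2814]
eef_rot: [3.134, 0.512, 3.071]
force: [-0.3, -1.0, -4.3]
grip_width: 0.0275
```

```bash
python3 - <<'E'
from plan import *
plan([.45,-.15,.33],down(176.2),step=.03)
E
python3 snap.py wrist 4;python3 snap.py scene 4
```

```text
t 5.05 pos [ 0.4398 -0.2491  0.2814] rpy [179.55  29.33 175.95] F [-0.3 -1.  -4.3] q [-0.76 -0.1   1.86  0.39  1.01 -2.41] w 0.0275
n 5 D [0.0102 0.0991 0.0486]
{'x': -0.0053, 'y': 0.02, 'z': -0.008, 'ax': 0.08, 'ay': 5.87, 'az': -0.03}
{'x': -0.0045, 'y': 0.02, 'z': -0.0085, 'ax': 0.08, 'ay': 5.87, 'az': -0.03}
{'x': -0.0036, 'y': 0.02, 'z': -0.009, 'ax': 0.08, 'ay': 5.87, 'az': -0.03}
{'x': -0.0027, 'y': 0.0199, 'z': -0.0093, 'ax': 0.08, 'ay': 5.87, 'az': -0.03}
{'x': -0.0017, 'y': 0.0199, 'z': -0.0096, 'ax': 0.08, 'ay': 5.87, 'az': -0.03}
```

View pics/wrist4.png

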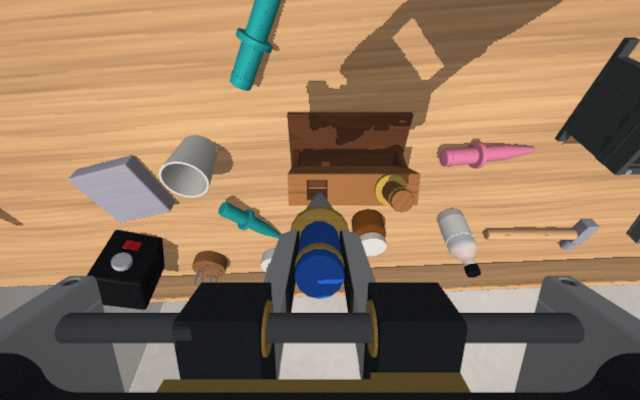

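View pics/scene4.png

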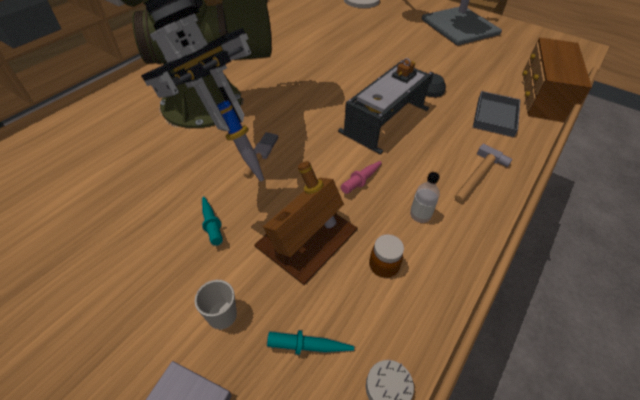

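The drift is out: its tip is at scene pixel (264,180), the punch is undisturbed at (308,178), and the blue socket is empty. Next I straighten up and carry it over.

>>> step_arm:
  steps:
    - {"x":-0.005,"y":0.01,"z":-0.02,"ax":0,"ay":6,"az":0,"claw":0.02}
    - {"x":-0.005,"y":0.02,"z":-0.015,"ax":0,"ay":6,"az":0,"claw":0.02}
    - {"x":-0.005,"y":0.025,"z":-0.01,"ax":0,"ay":6,"az":0,"claw":0.02}
    - {"x":-0.003,"y":0.03,"z":-0.01,"ax":0,"ay":6,"az":0,"claw":0.02}
    - {"x":-0.002,"y":0.03,"z":-0.01,"ax":0,"ay":5,"az":0,"claw":0.02}

```text
time_s: 5.57
ee_pos: [0.4406, -0.1359, 0.3495]
eef_rot: [-3.14, -0.014, 3.057]
force: [0.1, 0.4, -3.5]
grip_width: 0.0273
```

```bash
python3 - <<'E'
from plan import *
plan([.501,.2075,.34],down(176.2),step=.038)
E
```

```text
t 5.57 pos [ 0.4406 -0.1359  0.3495] rpy [-179.88   -0.78  175.15] F [ 0.1  0.4 -3.5] q [-0.38  0.03  1.5  -0.01  1.62 -1.86] w 0.0273
n 10 D [ 0.0604  0.3434 -0.0095]
{'x': -0.0031, 'y': 0.0347, 'z': 0.0008, 'ax': -0.01, 'ay': -0.08, 'az': -0.1}
{'x': -0.0032, 'y': 0.0347, 'z': 0.0008, 'ax': -0.01, 'ay': -0.08, 'az': -0.1}
{'x': -0.0033, 'y': 0.0347, 'z': 0.0009, 'ax': -0.01, 'ay': -0.08, 'az': -0.1}
{'x': -0.0033, 'y': 0.0347, 'z': 0.0009, 'ax': -0.01, 'ay': -0.08, 'az': -0.1}
{'x': -0.0034, 'y': 0.0347, 'z': 0.0009, 'ax': -0.01, 'ay': -0.08, 'az': -0.1}
```

>>> step_arm:
  steps:
    - {"x":-0.003,"y":0.034,"z":0,"ax":0,"ay":0,"az":0,"claw":0.02}
    - {"x":-0.003,"y":0.034,"z":0,"ax":0,"ay":0,"az":0,"claw":0.02}
    - {"x":-0.003,"y":0.034,"z":0,"ax":0,"ay":0,"az":0,"claw":0.02}
    - {"x":-0.003,"y":0.034,"z":0,"ax":0,"ay":0,"az":0,"claw":0.02}
    - {"x":-0.003,"y":0.034,"z":0,"ax":0,"ay":0,"az":0,"claw":0.02}

```text
time_s: 5.98
ee_pos: [0.4728, 0.0411, 0.3439]
eef_rot: [-3.138, -0.026, 3.058]
force: [1.3, 0.1, -3.7]
grip_width: 0.0273
```

>>> step_arm:
  steps:
    - {"x":-0.003,"y":0.034,"z":0,"ax":0,"ay":0,"az":0,"claw":0.02}
    - {"x":-0.003,"y":0.034,"z":0,"ax":0,"ay":0,"az":0,"claw":0.02}
    - {"x":-0.003,"y":0.034,"z":0,"ax":0,"ay":0,"az":0,"claw":0.02}
    - {"x":-0.003,"y":0.025,"z":0,"ax":0,"ay":0,"az":0,"claw":0.02}
    - {"x":0,"y":0,"z":0,"ax":0,"ay":0,"az":0,"claw":0.02}

```text
time_s: 6.4
ee_pos: [0.4955, 0.1803, 0.3353]
eef_rot: [-3.137, -0.035, 3.065]
force: [-0.9, 0.1, -3.9]
grip_width: 0.0277
```

```bash
python3 - <<'E'
from plan import *
plan([.501,.2075,.29],down(176.4),step=.03)
E
```

```text
t 6.4 pos [0.4955 0.1803 0.3353] rpy [-179.73   -2.    175.58] F [-0.9  0.1 -3.9] q [ 0.28  0.21  1.34  0.01  1.63 -1.22] w 0.0277
n 2 D [ 0.0055  0.0272 -0.0453]
{'x': -0.0025, 'y': 0.0139, 'z': 0.0225, 'ax': -0.13, 'ay': -1.0, 'az': -0.41}
{'x': -0.0022, 'y': 0.0138, 'z': 0.0226, 'ax': -0.13, 'ay': -1.0, 'az': -0.41}
```

>>> step_arm:
  steps:
    - {"x":-0.002,"y":0.014,"z":0.01,"ax":0,"ay":-1,"az":-0.4,"claw":0.02}
    - {"x":-0.002,"y":0.014,"z":0.01,"ax":0,"ay":-1,"az":-0.4,"claw":0.02}
    - {"x":0,"y":0,"z":0.01,"ax":0,"ay":0,"az":0,"claw":0.02}
    - {"x":0,"y":0,"z":0,"ax":0,"ay":0,"az":0,"claw":0.02}

```text
time_s: 6.73
ee_pos: [0.501, 0.211, 0.2981]
eef_rot: [-3.135, -0.005, 3.083]
force: [0.4, 0.5, -5.5]
grip_width: 0.0274
```

```bash
python3 - <<'E'
from plan import *
plan([.501,.2075,.29],down(176.4),step=.03)
E
python3 snap.py wrist 5; python3 snap.py scene 5;python3 snap.py top 5
```

```text
t 6.73 pos [0.501  0.211  0.2981] rpy [-179.6    -0.3   176.66] F [ 0.4  0.5 -5.5] q [ 0.33  0.24  1.39 -0.    1.52 -1.18] w 0.0274
n 1 D [-0.     -0.0035 -0.0081]
{'x': -0.0002, 'y': -0.0034, 'z': 0.0081, 'ax': -0.4, 'ay': -0.3, 'az': 0.26}
```

View pics/wrist5.png

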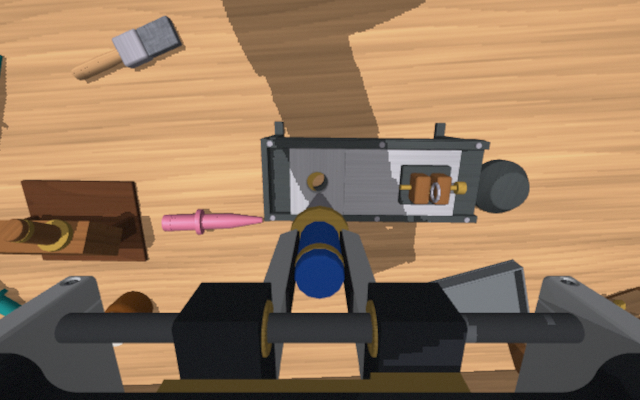

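View pics/scene5.png

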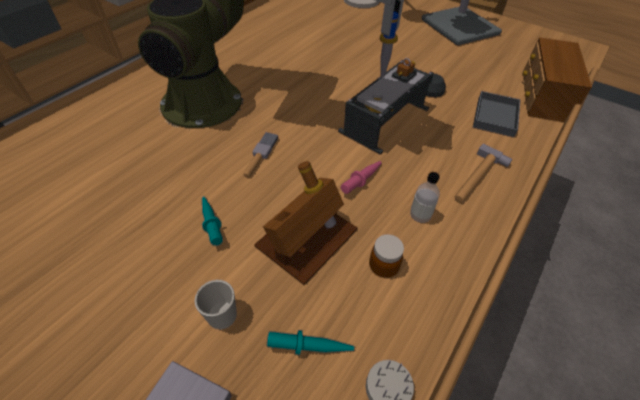

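```bash
python3 - <<'E'
from h import *
im,d,c,o=ld("wrist5")
cv2.imwrite("pics/w5c.png",cv2.resize(np.clip(im[160:225,280:360,::-1]*1.5,0,255).astype(np.uint8),None,fx=8,fy=8,interpolation=cv2.INTER_CUBIC))
print(proj(c,[[.4985,.2065,.12],[.4985,.2079,.12],[.501,.211,.182],[.501,.2124,.182]]))
im,d,c,o=ld("scene5")
cv2.imwrite("pics/s5c.png",cv2.resize(im[0:140,320:460,::-1],None,fx=4,fy=4,interpolation=cv2.INTER_CUBIC))
print(proj(c,[.501,.211,.182]))
E
```

```text
[[315.6600529  182.62367998]
 [316.74298881 182.56389286]
 [318.87345762 197.06908159]
 [320.16477432 196.99930969]]
[382.22450425  76.16979591]
```

View pics/w5c.png

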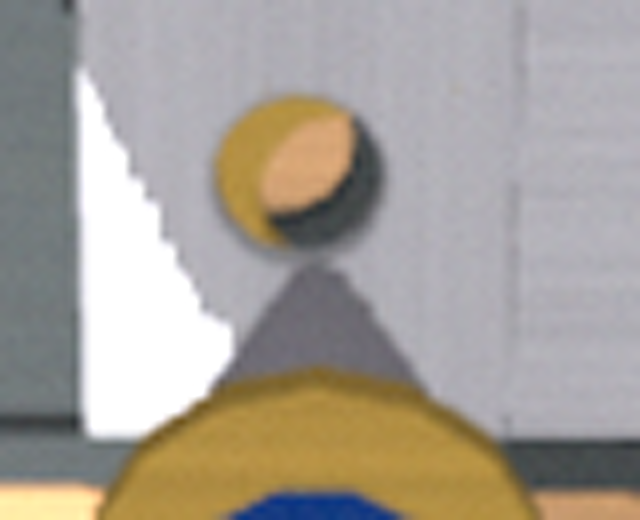

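View pics/s5c.png

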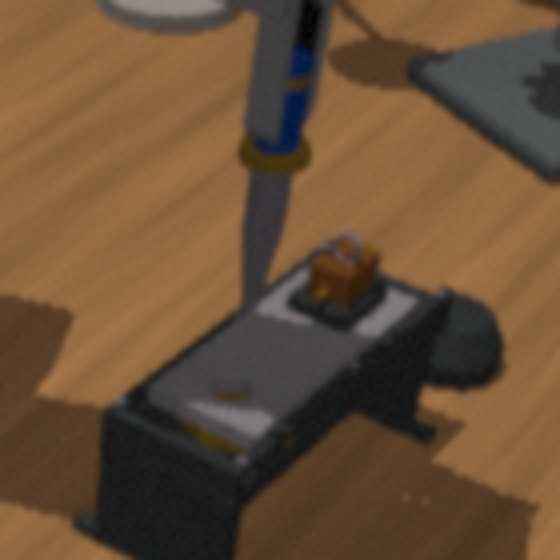

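```bash
python3 - <<'E'
from fit import *
hole("wrist5",317,180,13)
im,d,c,o=ld("wrist5"); print("tip edge",onz(c,319.6-.5,192.3-.5,.182), onz(c,318.75,179.75,.1))
E
```

```text
cam [0.4196 0.2181 0.4781]
carriage [0.4972 0.2081] 0.0012287851349040556
disc [0.5035 0.2158] 0.0009281644763012614 2363
base [0.4953 0.2039] 0.000808739441560653 1720
opening centre [0.4997 0.2094 0.1   ]
tip edge [0.49513926 0.21158563 0.182     ] [0.49915671 0.21028855 0.1       ]
```

View pics/seg.png

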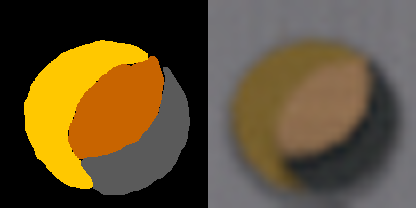

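Tip and hole agree across the two wrist views to about 1–2 mm. Target TCP is (0.501, 0.2085).

>>> step_arm:
  steps:
    - {"x":0,"y":-0.0025,"z":0.01,"ax":-0.2,"ay":-0.2,"az":0,"claw":0.02}
    - {"x":0,"y":0,"z":0.01,"ax":0,"ay":0,"az":0,"claw":0.02}
    - {"x":0,"y":0,"z":0.01,"ax":0,"ay":0,"az":0,"claw":0.02}
    - {"x":0,"y":0,"z":0.005,"ax":0,"ay":0,"az":0,"claw":0.02}
    - {"x":0,"y":0,"z":0,"ax":0,"ay":0,"az":0,"claw":0.02}

```text
time_s: 7.3
ee_pos: [0.5029, 0.2055, 0.2668]
eef_rot: [-3.141, 0.006, 3.078]
force: [-0.8, -0.4, -2.6]
grip_width: 0.0273
```

```bash
python3 - <<'E'
from plan import *
plan([.501,.2085,.25],down(176.4),step=.03)
E
python3 snap.py wrist 6
python3 - <<'E'
from h import *
im,d,c,o=ld("wrist6")
cv2.imwrite("pics/w6c.png",cv2.resize(np.clip(im[150:225,270:370,::-1]*1.5,0,255).astype(np.uint8),None,fx=8,fy=8,interpolation=cv2.INTER_CUBIC))
E
```

```text
t 7.3 pos [0.5029 0.2055 0.2668] rpy [-179.98    0.32  176.36] F [-0.8 -0.4 -2.6] q [ 0.32  0.24  1.45 -0.    1.44 -1.19] w 0.0273
n 1 D [-0.0019  0.003  -0.0168]
{'x': 0.0021, 'y': 0.0029, 'z': 0.0168, 'ax': -0.02, 'ay': 0.32, 'az': -0.04}
```

View pics/w6c.png

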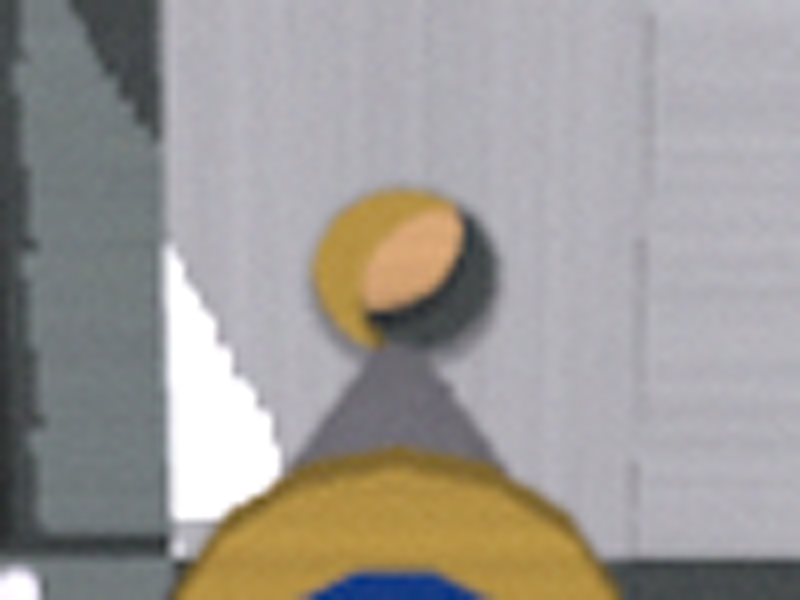

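>>> step_arm:
  steps:
    - {"x":0.002,"y":0.0025,"z":0.008,"ax":0,"ay":0.3,"az":0,"claw":0.02}
    - {"x":0,"y":0,"z":0.005,"ax":0,"ay":0,"az":0,"claw":0.02}
    - {"x":0,"y":0,"z":0,"ax":0,"ay":0,"az":0,"claw":0.02}

```text
time_s: 7.6
ee_pos: [0.5013, 0.2085, 0.254]
eef_rot: [3.141, 0.001, 3.078]
force: [0.4, 0.6, -3.9]
grip_width: 0.0273
```

```bash
python3 - <<'E'
from plan import *
plan([.501,.2085,.25],down(176.4),step=.03)
E
python3 snap.py wrist 7
python3 - <<'E'
from h import *
im,d,c,o=ld("wrist7")
cv2.imwrite("pics/w7c.png",cv2.resize(np.clip(im[150:225,270:370,::-1]*1.5,0,255).astype(np.uint8),None,fx=8,fy=8,interpolation=cv2.INTER_CUBIC))
E
```

```text
t 7.6 pos [0.5013 0.2085 0.254 ] rpy [1.7999e+02 8.0000e-02 1.7636e+02] F [ 0.4  0.6 -3.9] q [ 0.33  0.25  1.47 -0.    1.42 -1.18] w 0.0273
n 1 D [-0.0003 -0.     -0.004 ]
{'x': 0.0003, 'y': -0.0001, 'z': 0.004, 'ax': 0.01, 'ay': 0.08, 'az': -0.04}
```

View pics/w7c.png

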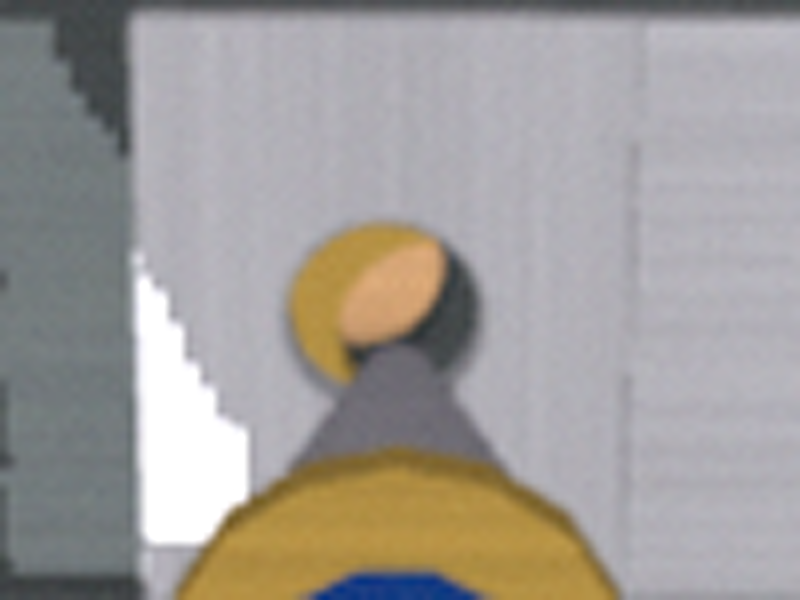

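>>> step_arm:
  steps:
    - {"x":0,"y":-0.0007,"z":0.008,"ax":0,"ay":0,"az":0,"claw":0.02}
    - {"x":0,"y":0,"z":0.008,"ax":0,"ay":0,"az":0,"claw":0.02}
    - {"x":0,"y":0,"z":0.004,"ax":0,"ay":0,"az":0,"claw":0.02}
    - {"x":0,"y":0,"z":0,"ax":0,"ay":0,"az":0,"claw":0.02}

```text
time_s: 7.98
ee_pos: [0.5014, 0.208, 0.2325]
eef_rot: [3.141, 0.002, 3.078]
force: [0.1, -0.6, -3.4]
grip_width: 0.0274
```

```bash
python3 - <<'E'
from plan import *
plan([.501,.2080,.223],down(176.4),step=.03)
E
python3 snap.py wrist 8
python3 - <<'E'
from h import *
im,d,c,o=ld("wrist8")
cv2.imwrite("pics/w8c.png",cv2.resize(np.clip(im[150:225,270:370,::-1]*1.5,0,255).astype(np.uint8),None,fx=8,fy=8,interpolation=cv2.INTER_CUBIC))
E
```

```text
t 7.98 pos [0.5014 0.208  0.2325] rpy [1.7997e+02 1.2000e-01 1.7637e+02] F [ 0.1 -0.6 -3.4] q [ 0.33  0.26  1.51 -0.    1.37 -1.18] w 0.0274
n 1 D [-0.0004  0.     -0.0095]
{'x': 0.0004, 'y': -0.0, 'z': 0.0095, 'ax': 0.03, 'ay': 0.12, 'az': -0.03}
```

View pics/w8c.png

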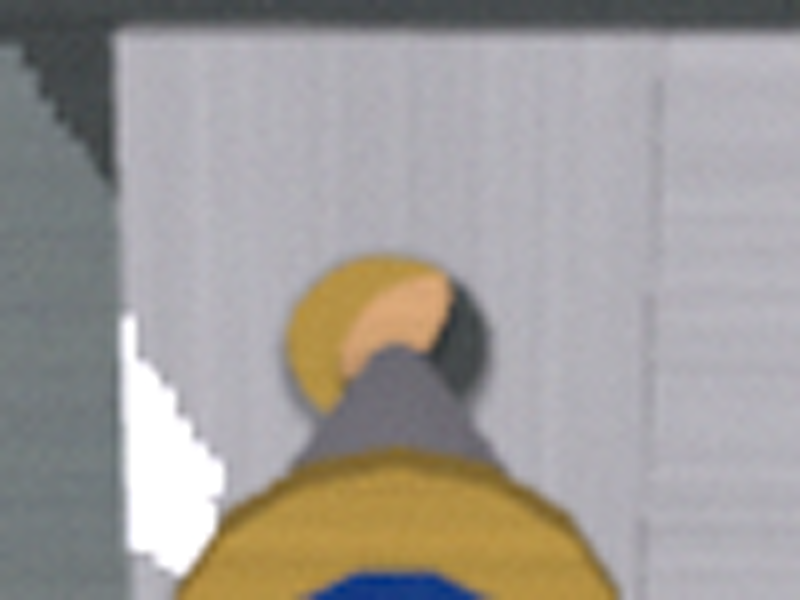

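>>> step_arm:
  steps:
    - {"x":0,"y":0,"z":0.004,"ax":0,"ay":0,"az":0,"claw":0.02}
    - {"x":0,"y":0,"z":0.004,"ax":0,"ay":0,"az":0,"claw":0.02}
    - {"x":0,"y":0,"z":0,"ax":0,"ay":0,"az":0,"claw":0.02}

```text
time_s: 8.28
ee_pos: [0.5017, 0.2081, 0.2245]
eef_rot: [3.141, 0.003, 3.078]
force: [-0.1, 0.5, -3.9]
grip_width: 0.0273
```

```bash
python3 - <<'E'
from plan import *
plan([.501,.2080,.213],down(176.4),step=.03)
E
python3 snap.py wrist 9
python3 - <<'E'
from h import *
im,d,c,o=ld("wrist9")
cv2.imwrite("pics/w9c.png",cv2.resize(np.clip(im[150:225,270:370,::-1]*1.5,0,255).astype(np.uint8),None,fx=8,fy=8,interpolation=cv2.INTER_CUBIC))
E
```

```text
t 8.28 pos [0.5017 0.2081 0.2245] rpy [1.7995e+02 1.7000e-01 1.7637e+02] F [-0.1  0.5 -3.9] q [ 0.33  0.27  1.52 -0.    1.35 -1.18] w 0.0273
n 1 D [-0.0007 -0.0001 -0.0115]
{'x': 0.0007, 'y': -0.0001, 'z': 0.0115, 'ax': 0.05, 'ay': 0.17, 'az': -0.03}
```

View pics/w9c.png

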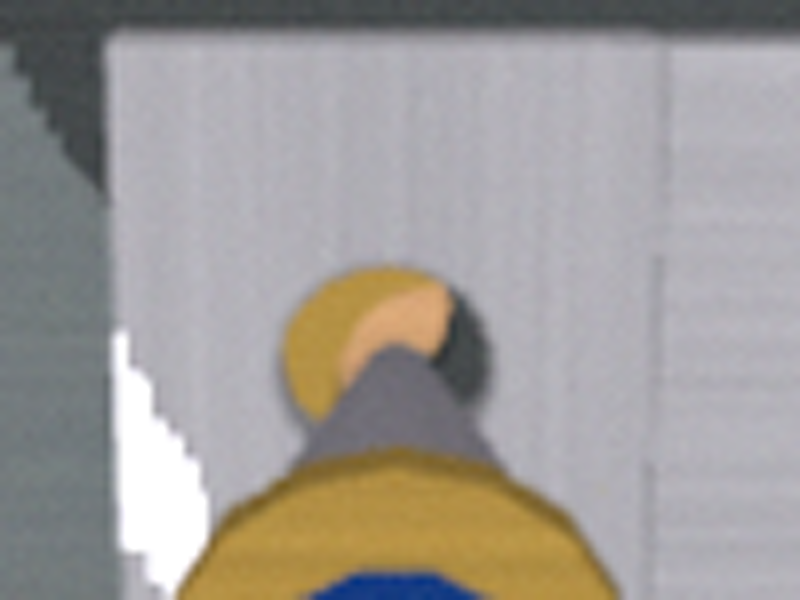

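>>> step_arm:
  steps:
    - {"x":0.0005,"y":0,"z":0.003,"ax":0,"ay":0,"az":0,"claw":0.02}
    - {"x":0,"y":0,"z":0.003,"ax":0,"ay":0,"az":0,"claw":0.02}
    - {"x":0,"y":0,"z":0.003,"ax":0,"ay":0,"az":0,"claw":0.02}

```text
time_s: 8.58
ee_pos: [0.5016, 0.2082, 0.2161]
eef_rot: [3.14, 0.005, 3.078]
force: [-0.4, -0.7, -3.4]
grip_width: 0.0273
```

>>> step_arm:
  steps:
    - {"x":0,"y":0,"z":0.003,"ax":0,"ay":0,"az":0,"claw":0.02}
    - {"x":0,"y":0,"z":0,"ax":0,"ay":0,"az":0,"claw":0.02}

```text
time_s: 8.75
ee_pos: [0.5014, 0.2082, 0.2121]
eef_rot: [3.14, 0.004, 3.078]
force: [0.5, -0.6, -3.0]
grip_width: 0.0274
```

>>> step_arm:
  steps:
    - {"x":0.0004,"y":0,"z":0.002,"ax":0,"ay":0,"az":0,"claw":0.02}
    - {"x":0,"y":0,"z":0.002,"ax":0,"ay":0,"az":0,"claw":0.02}
    - {"x":0,"y":0,"z":0.002,"ax":0,"ay":0,"az":0,"claw":0.02}

```text
time_s: 9.0
ee_pos: [0.5011, 0.2083, 0.2059]
eef_rot: [3.14, 0.005, 3.078]
force: [0.1, 0.0, -2.8]
grip_width: 0.0273
```

>>> step_arm:
  steps:
    - {"x":0,"y":0,"z":0.002,"ax":0,"ay":0,"az":0,"claw":0.02}
    - {"x":0,"y":0,"z":0.002,"ax":0,"ay":0,"az":0,"claw":0.02}
    - {"x":0,"y":0,"z":0,"ax":0,"ay":0,"az":0,"claw":0.02}

```text
time_s: 9.25
ee_pos: [0.5011, 0.2084, 0.2012]
eef_rot: [3.14, 0.004, 3.078]
force: [-0.3, 0.9, -4.0]
grip_width: 0.0272
```

Tip is in the base hole with no contact, so step 1 is met. Next I descend while easing towards the base axis and watch the lateral force.

>>> step_arm:
  steps:
    - {"x":0.0003,"y":-0.0007,"z":0.002,"ax":0,"ay":0,"az":0,"claw":0.02}
    - {"x":0.0003,"y":-0.0007,"z":0.002,"ax":0,"ay":0,"az":0,"claw":0.02}
    - {"x":0.0003,"y":-0.0007,"z":0.002,"ax":0,"ay":0,"az":0,"claw":0.02}
    - {"x":0.0003,"y":-0.0007,"z":0.002,"ax":0,"ay":0,"az":0,"claw":0.02}

```text
time_s: 9.58
ee_pos: [0.5003, 0.2067, 0.1941]
eef_rot: [3.137, 0.007, 3.079]
force: [-0.5, 2.7, 0.4]
grip_width: 0.0273
```

>>> step_arm:
  steps:
    - {"x":0.0003,"y":-0.0007,"z":0.002,"ax":0,"ay":0,"az":0,"claw":0.02}
    - {"x":0.0003,"y":-0.0007,"z":0.002,"ax":0,"ay":0,"az":0,"claw":0.02}
    - {"x":0.0003,"y":-0.0007,"z":0.002,"ax":0,"ay":0,"az":0,"claw":0.02}

```text
time_s: 9.83
ee_pos: [0.4992, 0.2052, 0.188]
eef_rot: [3.135, 0.008, 3.079]
force: [-2.3, 5.7, 2.1]
grip_width: 0.0269
```

>>> step_arm:
  steps:
    - {"x":0.0005,"y":-0.0008,"z":0.002,"ax":0,"ay":0,"az":0,"claw":0.02}
    - {"x":0.0005,"y":-0.0008,"z":0.002,"ax":0,"ay":0,"az":0,"claw":0.02}
    - {"x":0.0005,"y":-0.0008,"z":0.002,"ax":0,"ay":0,"az":0,"claw":0.02}

```text
time_s: 10.08
ee_pos: [0.4979, 0.2047, 0.1828]
eef_rot: [3.13, 0.01, 3.079]
force: [-0.7, 7.7, 3.2]
grip_width: 0.0277
```

>>> step_arm:
  steps:
    - {"x":0.0005,"y":-0.0008,"z":0.002,"ax":0.2,"ay":0,"az":0,"claw":0.02}
    - {"x":0.0005,"y":-0.0008,"z":0.002,"ax":0,"ay":0,"az":0,"claw":0.02}
    - {"x":0.0003,"y":-0.0008,"z":0.002,"ax":0,"ay":0,"az":0,"claw":0.02}

```text
time_s: 10.33
ee_pos: [0.4974, 0.2047, 0.1779]
eef_rot: [3.128, 0.014, 3.079]
force: [-0.8, 8.3, 2.4]
grip_width: 0.0274
```

```bash
cat > st.py <<'E'
from plan import *
o=ctrl.get_obs(); Rm=R.from_euler("xyz",o["eef_rot"]).as_matrix(); L=.116
print("t",round(o["time_s"],2),"tcp",o["ee_pos"].round(4),"tip",(o["ee_pos"]+Rm[:,2]*L).round(4),"collar",(o["ee_pos"]+Rm[:,2]*(L-.1)).round(4),"z",Rm[:,2].round(4),"F",o["force"].round(1),"M",o["moment"].round(2),"w",round(o["grip_width"],4))
E
python3 st.py
```

```text
t 10.33 tcp [0.4974 0.2047 0.1779] tip [0.4992 0.2062 0.062 ] collar [0.4977 0.2049 0.162 ] z [ 0.0153  0.0131 -0.9998] F [-0.8  8.3  2.4] M [ 1.89 -0.01  0.01] w 0.0274
```

>>> step_arm:
  steps:
    - {"x":0,"y":-0.001,"z":0.0,"ax":0.8,"ay":0.7,"az":0,"claw":0.02}
    - {"x":0,"y":-0.0015,"z":0.001,"ax":0.4,"ay":0.3,"az":0,"claw":0.02}
    - {"x":0,"y":-0.0015,"z":0.001,"ax":0.3,"ay":0,"az":0,"claw":0.02}

```text
time_s: 10.58
ee_pos: [0.4981, 0.2032, 0.1764]
eef_rot: [-3.135, 0.0, 3.08]
force: [-0.9, 9.7, 2.9]
grip_width: 0.0274
```

```bash
python3 st.py
```

```text
t 10.58 tcp [0.4981 0.2032 0.1764] tip [0.4981 0.2024 0.0604] collar [0.4981 0.203  0.1604] z [-1.0e-04 -6.4e-03 -1.0e+00] F [-0.9  9.7  2.9] M [ 2.5   0.36 -0.02] w 0.0274
```

>>> step_arm:
  steps:
    - {"x":0,"y":-0.001,"z":0.002,"ax":0,"ay":0,"az":0,"claw":0.02}
    - {"x":0,"y":-0.001,"z":0.002,"ax":0,"ay":0,"az":0,"claw":0.02}
    - {"x":0,"y":-0.001,"z":0.002,"ax":0,"ay":0,"az":0,"claw":0.02}

```text
time_s: 10.83
ee_pos: [0.4982, 0.2029, 0.1713]
eef_rot: [-3.141, 0.002, 3.081]
force: [-1.0, 8.4, 3.4]
grip_width: 0.0271
```

```bash
python3 st.py
```

```text
t 10.83 tcp [0.4982 0.2029 0.1713] tip [0.4985 0.2028 0.0553] collar [0.4983 0.2029 0.1553] z [ 2.3e-03 -5.0e-04 -1.0e+00] F [-1.   8.4  3.4] M [ 2.21  0.48 -0.02] w 0.0271
```

>>> step_arm:
  steps:
    - {"x":0,"y":-0.001,"z":0.003,"ax":0.1,"ay":0,"az":0,"claw":0.02}
    - {"x":0,"y":-0.001,"z":0.003,"ax":0.1,"ay":0,"az":0,"claw":0.02}
    - {"x":0,"y":-0.001,"z":0.003,"ax":0.1,"ay":0,"az":0,"claw":0.02}

```text
time_s: 11.08
ee_pos: [0.4981, 0.2028, 0.1632]
eef_rot: [3.14, 0.004, 3.081]
force: [-2.0, 9.7, 2.0]
grip_width: 0.0276
```

```bash
python3 st.py
```

```text
t 11.08 tcp [0.4981 0.2028 0.1632] tip [0.4986 0.2029 0.0472] collar [0.4982 0.2028 0.1472] z [ 4.2e-03  9.0e-04 -1.0e+00] F [-2.   9.7  2. ] M [2.25 0.41 0.04] w 0.0276
```

>>> step_arm:
  steps:
    - {"x":0.0003,"y":-0.001,"z":0.002,"ax":0.2,"ay":0.1,"az":0,"claw":0.02}
    - {"x":0.0003,"y":-0.001,"z":0.002,"ax":0.1,"ay":0.1,"az":0,"claw":0.02}
    - {"x":0.0003,"y":-0.001,"z":0.002,"ax":0.1,"ay":0.1,"az":0,"claw":0.02}

```text
time_s: 11.33
ee_pos: [0.4978, 0.2027, 0.158]
eef_rot: [3.141, 0.003, 3.082]
force: [0.6, 9.3, 2.5]
grip_width: 0.0273
```

```bash
python3 st.py
```

```text
t 11.33 tcp [0.4978 0.2027 0.158 ] tip [0.4981 0.2027 0.042 ] collar [0.4978 0.2027 0.142 ] z [ 2.6e-03  4.0e-04 -1.0e+00] F [0.6 9.3 2.5] M [ 2.16 -0.11  0.  ] w 0.0273
```

>>> step_arm:
  steps:
    - {"x":0,"y":-0.001,"z":0.003,"ax":0.1,"ay":0.1,"az":0,"claw":0.02}
    - {"x":0,"y":-0.001,"z":0.003,"ax":0.1,"ay":0.1,"az":0,"claw":0.02}
    - {"x":0,"y":-0.001,"z":0.003,"ax":0.1,"ay":0.1,"az":0,"claw":0.02}

```text
time_s: 11.58
ee_pos: [0.4982, 0.2026, 0.15]
eef_rot: [3.14, 0.0, 3.083]
force: [-0.9, 9.6, 2.6]
grip_width: 0.0272
```

```bash
python3 st.py
```

```text
t 11.58 tcp [0.4982 0.2026 0.15  ] tip [0.4982 0.2028 0.034 ] collar [0.4982 0.2026 0.134 ] z [ 5.0e-04  1.7e-03 -1.0e+00] F [-0.9  9.6  2.6] M [2.15 0.37 0.04] w 0.0272
```

>>> step_arm:
  steps:
    - {"x":0,"y":-0.001,"z":0.003,"ax":0.1,"ay":0,"az":0,"claw":0.02}
    - {"x":0,"y":-0.001,"z":0.003,"ax":0.1,"ay":0,"az":0,"claw":0.02}
    - {"x":0,"y":-0.001,"z":0.002,"ax":0.1,"ay":0,"az":0,"claw":0.02}

```text
time_s: 11.83
ee_pos: [0.4981, 0.2024, 0.1425]
eef_rot: [3.139, 0.002, 3.083]
force: [-1.2, 9.7, 2.9]
grip_width: 0.0274
```

```bash
python3 st.py
```

```text
t 11.83 tcp [0.4981 0.2024 0.1425] tip [0.4983 0.2027 0.0265] collar [0.4981 0.2025 0.1265] z [ 0.0021  0.0024 -1.    ] F [-1.2  9.7  2.9] M [ 2.18  0.41 -0.01] w 0.0274
```

>>> step_arm:
  steps:
    - {"x":0,"y":-0.001,"z":0.002,"ax":0.1,"ay":0,"az":0,"claw":0.02}
    - {"x":0,"y":-0.001,"z":0.002,"ax":0.1,"ay":0,"az":0,"claw":0.02}
    - {"x":0,"y":-0.001,"z":0.001,"ax":0.1,"ay":0,"az":0,"claw":0.02}

```text
time_s: 12.08
ee_pos: [0.4981, 0.2023, 0.138]
eef_rot: [3.138, 0.004, 3.084]
force: [-1.6, 10.4, 2.5]
grip_width: 0.0276
```

>>> step_arm:
  steps:
    - {"x":0,"y":-0.001,"z":0.002,"ax":0.1,"ay":0,"az":0,"claw":0.02}
    - {"x":0,"y":-0.001,"z":0.001,"ax":0.1,"ay":0,"az":0,"claw":0.02}

```text
time_s: 12.25
ee_pos: [0.4983, 0.2023, 0.1371]
eef_rot: [3.138, 0.006, 3.085]
force: [-7.1, 8.6, 12.2]
grip_width: 0.0276
```

```bash
python3 st.py
```

```text
t 12.25 tcp [0.4983 0.2023 0.1371] tip [0.499  0.2027 0.0211] collar [0.4984 0.2024 0.1211] z [ 0.0063  0.0035 -1.    ] F [-7.1  8.6 12.2] M [ 1.62  1.68 -0.04] w 0.0276
```

Vertical force has risen near the expected home height. I press a little more, then check.

>>> step_arm:
  steps:
    - {"x":0.0005,"y":-0.001,"z":0.002,"ax":0.2,"ay":0.2,"az":0,"claw":0.02}
    - {"x":0.0005,"y":-0.001,"z":0.003,"ax":0.2,"ay":0.2,"az":0,"claw":0.02}

```text
time_s: 12.42
ee_pos: [0.4984, 0.2024, 0.1369]
eef_rot: [3.14, 0.005, 3.086]
force: [-14.2, 4.5, 40.2]
grip_width: 0.0275
```

```bash
python3 st.py; python3 snap.py scene 6; python3 snap.py wrist 10; python3 - <<'E'
from h import *
im,d,c,o=ld("scene6")
cv2.imwrite("pics/s6c.png",cv2.resize(im[30:160,320:470,::-1],None,fx=4.5,fy=4.5,interpolation=cv2.INTER_CUBIC))
E
```

```text
t 12.42 tcp [0.4984 0.2024 0.1369] tip [0.4989 0.2026 0.0209] collar [0.4984 0.2025 0.1209] z [ 0.0047  0.0012 -1.    ] F [-14.2   4.5  40.2] M [ 0.68  2.97 -0.07] w 0.0275
```

View pics/s6c.png

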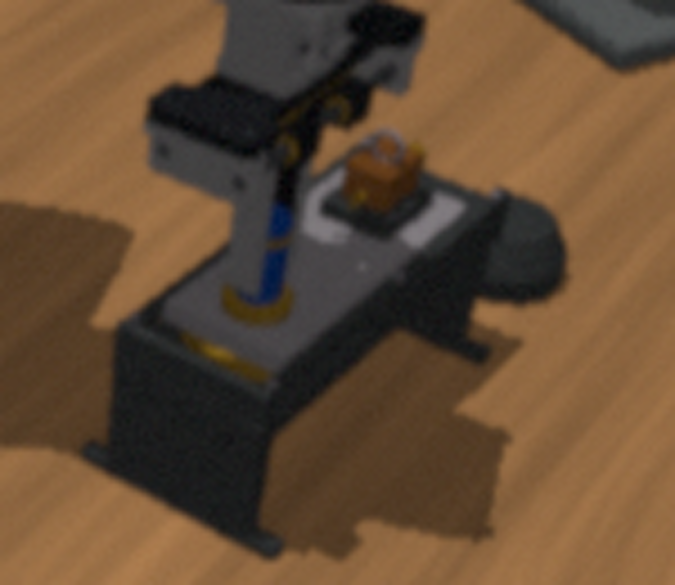

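View pics/wrist10.png

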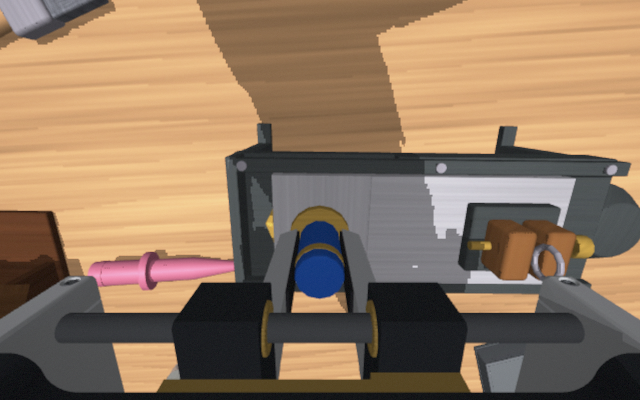

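The collar sits flat on the carriage (scene crop (257,302)). Pressing to 40 N gave no further motion. I relax the preload, then open.

>>> step_arm:
  steps:
    - {"x":0,"y":0,"z":0,"ax":0,"ay":0,"az":0,"claw":0.02}
    - {"x":0,"y":0,"z":0.0,"ax":0,"ay":0,"az":0,"claw":0.02}

```text
time_s: 12.68
ee_pos: [0.498, 0.2026, 0.1377]
eef_rot: [3.14, 0.005, 3.086]
force: [-0.5, 1.7, -2.1]
grip_width: 0.027
```

```bash
python3 st.py
```

```text
t 12.68 tcp [0.498  0.2026 0.1377] tip [0.4986 0.2027 0.0217] collar [0.4981 0.2026 0.1217] z [ 0.0052  0.0013 -1.    ] F [-0.5  1.7 -2.1] M [ 0.52 -0.01  0.06] w 0.027
```

>>> step_arm:
  steps:
    - {"x":0,"y":0,"z":0.001,"ax":0,"ay":0,"az":0,"claw":0.02}
    - {"x":0,"y":0,"z":0.001,"ax":0,"ay":0,"az":0,"claw":0.02}
    - {"x":0,"y":0,"z":0.0005,"ax":0,"ay":0,"az":0,"claw":0.035}
    - {"x":0,"y":0,"z":0,"ax":0,"ay":0,"az":0,"claw":0.045}

```text
time_s: 13.02
ee_pos: [0.4987, 0.202, 0.1366]
eef_rot: [3.141, 0.007, 3.086]
force: [0.1, 0.3, -0.5]
grip_width: 0.0373
```

```bash
python3 st.py; python3 snap.py wrist 11
```

```text
t 13.02 tcp [0.4987 0.202  0.1366] tip [0.4995 0.202  0.0206] collar [0.4988 0.202  0.1206] z [ 7.5e-03  5.0e-04 -1.0e+00] F [ 0.1  0.3 -0.5] M [-0.02  0.03  0.01] w 0.0373
```

View pics/wrist11.png

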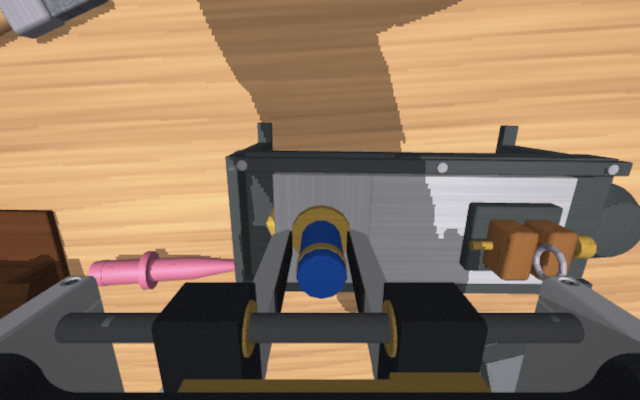

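Released and standing: the handle is clear of both fingers. I open to 70 mm and rise.

>>> step_arm:
  steps:
    - {"x":0,"y":0,"z":0,"ax":0,"ay":0,"az":0,"claw":0.07}
    - {"x":0,"y":0,"z":0,"ax":0,"ay":0,"az":0,"claw":0.07}
    - {"x":0,"y":0,"z":0,"ax":0,"ay":0,"az":0,"claw":0.07}
    - {"x":0,"y":0,"z":-0.01,"ax":0,"ay":0,"az":0,"claw":0.07}
    - {"x":0,"y":0,"z":-0.02,"ax":0,"ay":0,"az":0,"claw":0.07}

```text
time_s: 13.48
ee_pos: [0.497, 0.2005, 0.1633]
eef_rot: [-3.139, 0.0, 3.086]
force: [-0.3, -0.4, 0.1]
grip_width: 0.0696
```

>>> step_arm:
  steps:
    - {"x":0,"y":0,"z":-0.02,"ax":0,"ay":0,"az":0,"claw":0.07}
    - {"x":0,"y":0,"z":-0.03,"ax":0,"ay":0,"az":0,"claw":0.07}
    - {"x":0,"y":0,"z":-0.03,"ax":0,"ay":0,"az":0,"claw":0.07}
    - {"x":0,"y":0,"z":-0.03,"ax":0,"ay":0,"az":0,"claw":0.07}
    - {"x":0.01,"y":0,"z":-0.02,"ax":0,"ay":0,"az":0,"claw":0.07}

```text
time_s: 13.9
ee_pos: [0.4862, 0.2007, 0.301]
eef_rot: [-3.137, -0.002, 3.085]
force: [0.1, -0.0, -0.6]
grip_width: 0.0698
```

>>> step_arm:
  steps:
    - {"x":0.03,"y":0,"z":-0.01,"ax":0,"ay":0,"az":0,"claw":0.07}
    - {"x":0.03,"y":0,"z":0,"ax":0,"ay":0,"az":0,"claw":0.07}
    - {"x":0.03,"y":0,"z":0,"ax":0,"ay":0,"az":0,"claw":0.07}
    - {"x":0.03,"y":0,"z":0,"ax":0,"ay":0,"az":0,"claw":0.07}
    - {"x":0,"y":0,"z":0,"ax":0,"ay":0,"az":0,"claw":0.07}

```text
time_s: 14.32
ee_pos: [0.3619, 0.2071, 0.32]
eef_rot: [3.141, 0.008, 3.083]
force: [0.2, -1.0, 0.5]
grip_width: 0.0701
```

```bash
python3 st.py; python3 snap.py top 12; python3 snap.py scene 12; python3 - <<'E'
from h import *
im,d,c,o=ld("scene12")
cv2.imwrite("pics/s12c.png",cv2.resize(im[20:220,250:470,::-1],None,fx=3.2,fy=2.9,interpolation=cv2.INTER_CUBIC))
im,d,c,o=ld("top12"); P=cloud(c,d)
hsv=cv2.cvtColor(im,cv2.COLOR_RGB2HSV); m=cv2.inRange(hsv,(105,150,60),(125,255,255))>0
q=P[m]; q=q[q[:,2]>.17]; print("blue top",np.median(q,0),q[:,2].max()); v,u=np.nonzero(m)
cv2.imwrite("pics/t12c.png",cv2.resize(im[165:250,65:235,::-1],None,fx=4,fy=4,interpolation=cv2.INTER_CUBIC))
E
```

```text
t 14.32 tcp [0.3619 0.2071 0.32  ] tip [0.3628 0.2071 0.204 ] collar [0.362  0.2071 0.304 ] z [ 8.3e-03 -3.0e-04 -1.0e+00] F [ 0.2 -1.   0.5] M [0.   0.05 0.02] w 0.0701
blue top [0.4971767  0.20145108 0.18139351] 1.092317737533398
```

View pics/s12c.png

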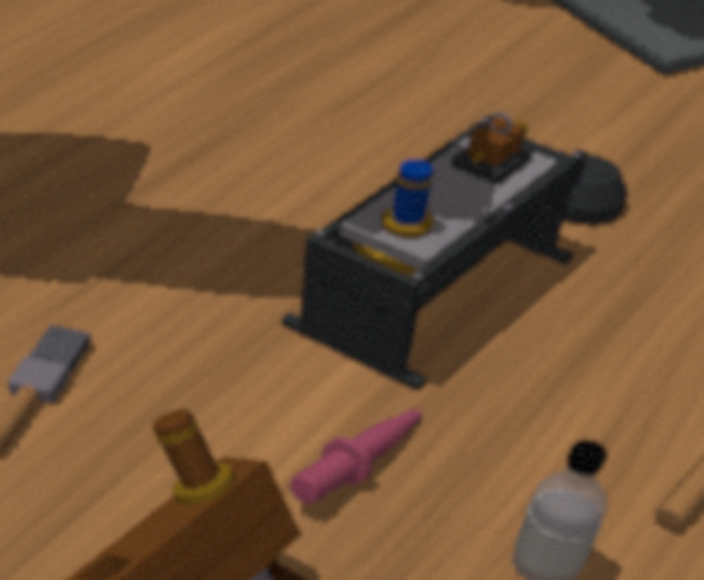

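View pics/t12c.png

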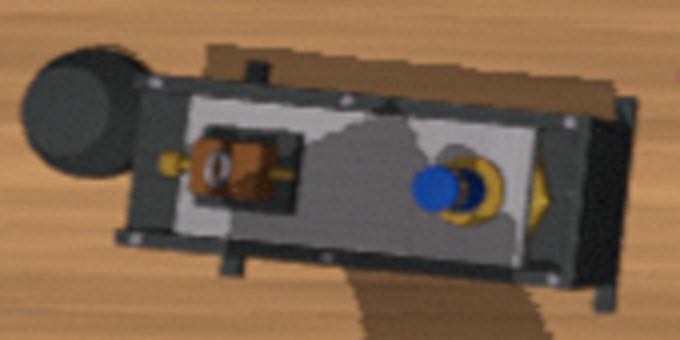

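The drift stands upright with its handle top at z = 0.181 m (0.182 when home) and its collar on the carriage. The punch and bystanders are untouched, so I hand in.

```bash
python3 -c "
from station import ctrl,vision,ticket
print(ticket.hand_in())"
```

```text
the job is handed in; nothing more can be done
None
```

The drift is home: it stands upright in the fixture with its collar down on the carriage, released, and the job is handed in (no verdict is reported). I gripped it by the blue handle, drew it out along its 30° axis and found the disc's offset with the wrist camera. I entered the base hole without contact, then eased towards the base axis as it went down, at about 10 N sideways. It stopped under a brief 40 N press (the limit is 70 N on the plates), at about 12.4 s of the 72 s.

- **Seating:** after release, the top camera put the handle top at z = 0.181 m against 0.182 m expected. At the end of the press, arm readings put the collar underside at about z = 0.121 m and the lean under 0.01 rad.
- **Surroundings:** in the last pictures the wooden-handled pin is still in its socket and the bottle is upright. I did not check the jar and cup closely at the end, but the arm had passed nowhere near them. The force reading was near zero after the arm withdrew.
- **Not confirmed:** I could not measure the carriage joint or the step conditions directly. The wrist and top cameras disagreed by about 4 mm in y, partly a 1.35 mm wrist camera offset I corrected from the finger gap. The exact in-line error therefore rests on the 0.75 mm clearance of the seated shank in its holes.

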